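# Pin the gate plate of a tilted candle mould

### The arm

A 7-joint arm with a two-finger parallel gripper is mounted at the origin on the work surface; the furniture and walls round the work are solid. World frame = base frame: x ahead of the robot, y to its left, z up, the work surface at z = 0. Lengths are in m, angles in rad, forces in N, time in s.
With the tool pointing down it reaches from about 0.4 to 0.85 m from the base axis. Payload 4.5 kg.
Tool frame: the origin (TCP) lies at the very end of the fingers, on their centre line; the grasp point (between the pads) lies 19 mm behind it; x points along the fingers, z is the direction in which the jaws open and shut, and the axes are right-handed (so a half turn about x gives the same grasp; the last joint's range is limited). The gripper opens to 88 mm and grips with 3 to 60 N. Pads are 18 mm wide; open, the fingers measure 123 mm over their backs; the gripper's body (75 mm by 187 mm) begins 45 mm behind the grasp point.
Start: joints at [1.205, 0.689, -0.195, 1.565, 0.157, 0.902, -0.215], TCP at [0.243, -0.576, 0.239] pointing down, gripper open.
Joint ranges: [-3.01, 3.01], [-0.46, 2.08], [-1.47, 1.51], [0.13, 2.56], [-1, 4.14], [0.04, 2.09], [-2.66, 2.66]. Speed limits (rad/s): [2.57, 2.57, 3.14, 3.14, 3.14, 3.14, 3.14].

### API

Orientations are given as a unit quaternion [x, y, z, w].
In Python, from workcell import arm gives the robot as it stands.
- The arm moves only by the tool apply_moves, never from a script. Its argument "steps" is one flat list of numbers, 7 for each row, row after row: the turn, a rotation vector about the tool's x, y, z in degrees, then the shift along the tool's x, y, z in m, then the closure, from 0 (fully open) to 1 (shut). A call has 1 to 5 rows; each row is the pose to reach, as a shift and turn from the pose commanded when the call began, along the tool's axes at that moment; what a row does not reach only later rows make up. A row lasts 1/10 s, in which the tool goes at most 50 mm and 8.59 degrees, less where a joint would pass 70% of its speed; a pose out of reach is approached as far as the arm can. A call with a gripper value outside its range is refused whole. The fingers move at their own pace and stop on an object; the grip force is fixed at half the most. Time passes only in rows, so rows that repeat a pose let the fingers close. It gives the time, the measured TCP pose, the force and the opening at its end, in the units of the state.
- arm.state(): the state, without advancing time (a new reading comes with each control period).
- arm.camera(name): name is "side" or "top"; returns the picture (384x512x3 uint8, red, green, blue); there is no depth.
- arm.get_calibration(name): a dict with "fov_y" (degrees; the focal length in pixels is half the picture's height over the tangent of half this angle, whatever the lens; pixels are square), "cx", "cy" (the principal point, pixels), "D" ([k1, k2, p1, p2, k3] as OpenCV has them; the pictures are not rectified), "rvec" (rotation vector, rad) and "tvec" (3), from world to camera coordinates, as OpenCV has them. Camera axes: x right, y down, z forward; pixel columns grow to the right and rows downward; lengths in m; the calibration is good to about 2 mm. A picture is of the moment at which its call begins. get_calibration takes no time and is no camera call.
- arm.finish_job(): hands the job in, once; it reports no verdict.
The state is a dict: "time_s": time; "qpos": joint angles; "dq": joint speeds; "joint_efforts": joint torques, N m; "tool_pos": TCP position; "tcp_rot": TCP orientation; "contact_force": force on the tool from outside, world axes, zero at the start; "torque": the same for the moment, N m; "grip_width": opening from 0.0 (shut) to 1.0 (fully open).
Only numpy, scipy, OpenCV 4.12 (cv2) and the standard library are available. Lean on these libraries where they do the work, as an engineer would, in place of code of your own. Each camera call takes 0.05 s, during which the arm holds its last target.

### The job

Get the three-plate candle mould ready for pouring: swing its steel gate plate over by the wooden knob until it rests on the spring plunger, then take the red-handled tapered pin from its wooden block and drive it straight through the gate plate and the loose brass plate under it into the aluminium base, so that it draws all three holes into line and its collar sits fully home on the gate plate. Feel your way in and press steadily, never forcing the pin on a blocked rim. Leave it there, and do not knock over or shift the wax cup or the two bottle caps.

Things in the scene. Friction and masses are not known exactly. Their poses are not given: they have to be found in the camera images.
- gate (a joint): angle of the steel gate plate, rad (readings scatter by 0.01): 0 when its hole is in line with the base's, growing as it swings open up the slope (starts at 0.25 to 0.45). Friction holds it where it is left (1 to 2 N at the knob moves it). Below 0.038 it bears on the spring plunger (4 N on its edge when in line); let go, it springs back to 0.03 to 0.04, its hole some 4 mm out of line
- block_hole (a point): centre of the mouth of the 22 mm pin hole in the aluminium base block, on the base's top face (92 x 150 mm, 33 mm thick, tilted 30 degrees from level; hole right through). z = out of the face (the hole's axis); x = straight up the slope; y = along the mould from the gate's pivot to the hole
- gate_pivot (a point): axis of the gate plate's pivot screw, at the level of block_hole and 120 mm from it in -y, same axes as block_hole; the gate plate turns about this z (opening is clockwise seen from above the face, the knob going towards +x)
- gate_hole (a point): centre of the top rim of the 22 mm pin hole in the gate plate (steel, 68 x 150 x 10 mm, lying on the cavity plate, its top 22.5 mm above the base's face), 120 mm from the pivot; z = out of the plate, y = from the pivot to the hole
- gate_knob (a point): middle of the grip of the dark wooden knob at the gate plate's free end, 165 mm from the pivot and 48.5 mm above the base's face; the knob is 24 mm thick and stands square to the plate, its top 16 mm above this point (along the plate's z), 42 mm above the plate; gripping part 26 mm tall
- pin: tapered steel pin with a red handle, 112 mm long, 0.18 kg; origin at the tip of its nose, z along it to the handle end. Blunt nose 13 mm wide, tapering up to 21 mm at 30 mm; straight 21 mm shank from 30 to 60 mm; collar 34 mm wide from 60 to 66 mm; handle 24 mm wide from 74 to 108 mm. It stands upright in the pin block, collar on the block's top. 10 to 20 N along it drive it home
- pin_collar (a point): centre of the underside of the pin's collar, 60 mm up from the nose; when home it lies on the gate plate's top at gate_hole, 22.5 mm above block_hole
- pin_block_hole (a point): mouth of the 24 mm hole in the fixed light wooden tool block (60 x 110 x 66 mm tall) where the pin stands
- wax_cup: clear cup with dark red wax, 70 mm wide, 79 mm tall; origin under its middle; bystander
- cap_red_wax: white bottle cap filled with red wax, 38 mm wide, 14 mm tall; bystander
- cap_blue: blue bottle cap, 38 mm wide, 14 mm tall; bystander
- cavity_track (a point): point of the base, 12.25 mm above block_hole, level with the top of the brass cavity plate (12 mm thick) that lies on the base with its own 22 mm hole. That plate floats along y between two rails, its hole up to 9 mm either way of this point, held by 2.5 N of friction. Its place is not reported: see or feel it through the gate's hole. The nose enters plate and base about midway between their holes
- mould: the whole mould on its dark steel stand (base plate 116 x 170 mm), fixed to the bench; origin on the bench under the block's middle, x towards the raised side, y towards the knob end. The soft brass and aluminium rims take pin forces of up to 80 N
Mind the look-alikes: they are no part of the job. Of the things that look like the pin, the smallest one is meant.

How it is judged:
By the outcome, as a careful person would: the job done as asked, in the order asked, and still so for the second after the job is handed in, with the robot touching nothing.
It also fails if it takes over 64 s, if anything falls off the work surface, if the arm or the gripper's body presses on something with over 40 N, if the wrist force passes 120 N, or if a joint passes its speed limit or range.

## Working session

There is one attempt and no reset: what is moved stays moved. The work goes in short steps, Python scripts to look and compute and a tool call to move; the robot and the scene stay as the last step left them, time stands still between calls to the robot, and variables do not carry over. Pictures are saved under pics/ and viewed, and the job is handed in when it is done.

Besides the shell and the picture viewer there is one more tool, called as name(argument=value, ...) on one line, values as JSON. apply_moves: Moves the arm, as the interface text tells. Its arguments: {"type":"object","properties":{"steps":{"type":"array"}},"required":["steps"]}

```bash
ls; mkdir -p pics
cat > h.py <<'E'
import numpy as np, cv2
from workcell import arm
from scipy.spatial.transform import Rotation as R
def cal(n):
    c=arm.get_calibration(n); f=192/np.tan(np.radians(c["fov_y"])/2)
    K=np.array([[f,0,c["cx"]],[0,f,c["cy"]],[0,0,1]]); Rm=cv2.Rodrigues(np.array(c["rvec"],float))[0]
    return K,np.array(c["D"],float),Rm,np.array(c["tvec"],float).ravel()
def ray(n,uv):
    K,D,Rm,t=cal(n); p=cv2.undistortPoints(np.array([[uv]],float),K,D)[0,0]
    d=Rm.T@np.array([p[0],p[1],1]); return -Rm.T@t, d/np.linalg.norm(d)
def onz(n,uv,z):
    o,d=ray(n,uv); return o+d*(z-o[2])/d[2]
def onplane(n,uv,p0,nn):
    o,d=ray(n,uv); return o+d*(np.dot(p0-o,nn)/np.dot(d,nn))
def proj(n,P):
    K,D,Rm,t=cal(n); return cv2.projectPoints(np.atleast_2d(np.array(P,float)),cv2.Rodrigues(Rm)[0],t,K,D)[0].reshape(-1,2)
def two(a,b):
    o1,d1=ray("side",a);o2,d2=ray("top",b)
    s=np.linalg.lstsq(np.c_[d1,-d2],o2-o1,rcond=None)[0]
    p,q=o1+s[0]*d1,o2+s[1]*d2; return (p+q)/2,np.linalg.norm(p-q)
def pic(n,name,crop=None,s=1):
    im=arm.camera(n); 
    np.save(f"pics/{name}.npy",im)
    o=im if crop is None else im[crop[1]:crop[3],crop[0]:crop[2]]
    o=cv2.resize(o,None,fx=s,fy=s,interpolation=cv2.INTER_CUBIC); cv2.imwrite(f"pics/{name}.png",o[:,:,::-1]); return im
E
python3 - <<'E'
from h import *
s=arm.state()
for k,v in s.items(): print(k,np.round(v,4))
for n in("side","top"):
    pic(n,n+"0",s=1.5); K,D,Rm,t=cal(n); print(n,K[0,0],D,-Rm.T@t,Rm[2])
E
```

```text
pics
time_s 0.0
qpos [ 1.2048  0.69   -0.1945  1.5663  0.1573  0.9025 -0.2151]
dq [-0.0001  0.0008  0.0003 -0.0005  0.0011  0.0008 -0.0003]
joint_efforts [ 8.00000e-04 -5.27564e+01 -1.26690e+00 -1.53428e+01 -5.28000e-02
  6.70000e-03  1.00000e-04]
tool_pos [ 0.243  -0.5751  0.2379]
tcp_rot [ 0.391   0.5899 -0.3904  0.5888]
contact_force [-0.1458  0.184  -0.1906]
torque [-0.0241  0.0167 -0.0299]
grip_width 0.9994
side 409.94760326494855 [-0.12737528  0.          0.          0.          0.        ] [0.19098357 0.67841249 0.66322296] [ 0.31268859 -0.73086855 -0.60667702]
top 485.36820839289425 [-0.03521308  0.          0.          0.          0.        ] [ 0.32131891 -0.03010636  1.33606203] [ 0.12424989 -0.00408764 -0.99224254]
```

View pics/side0.png

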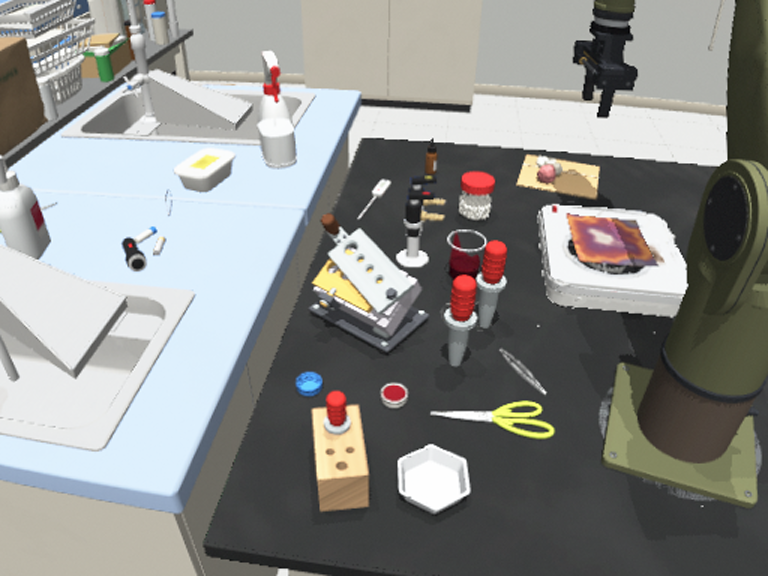

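View pics/top0.png

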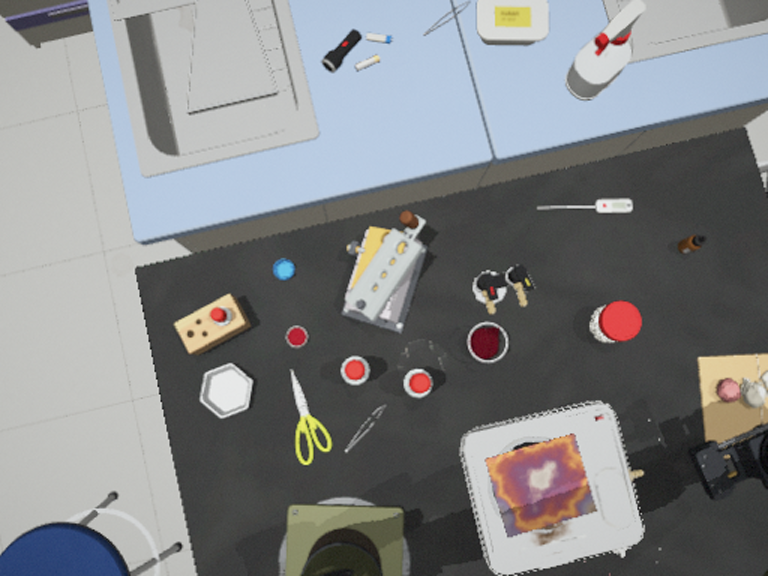

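Red-handled candidates, in side-picture view pixels: the one in the wooden block (337,410), and two larger ones standing on the bench at (463,300) and (493,262). The smallest, standing in its block, is the pin. I'll check it and the mould in close crops.

Run:
```python
import numpy as np,cv2
def c(n,b,s,o):
    im=np.load(f"pics/{n}.npy")[b[1]:b[3],b[0]:b[2]]
    cv2.imwrite(f"pics/{o}.png",cv2.resize(im,None,fx=s,fy=s,interpolation=cv2.INTER_CUBIC)[:,:,::-1])
c("side0",(195,135,295,240),5.7,"s_m"); c("top0",(220,130,295,230),6,"t_m")
a=np.load("pics/side0.npy")[250:345,195:265]; b=np.load("pics/top0.npy")[185:240,110:210]
c("side0",(195,250,265,345),5,"s_p"); c("top0",(110,170,210,240),6,"t_p")
```

```text
(no output)
```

View pics/s_m.png

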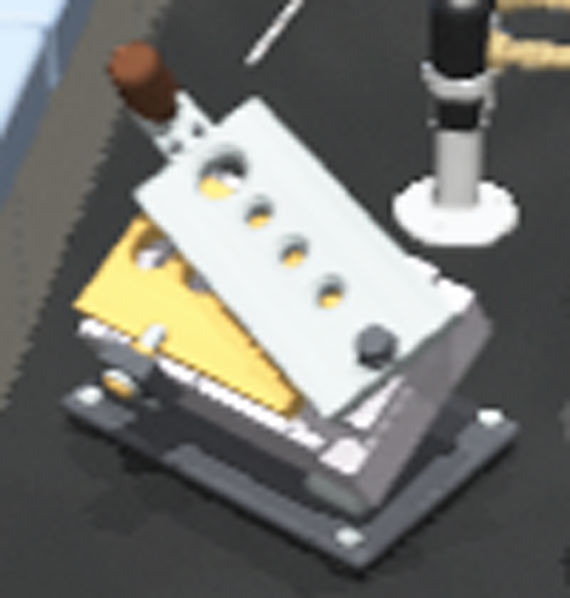

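View pics/t_m.png

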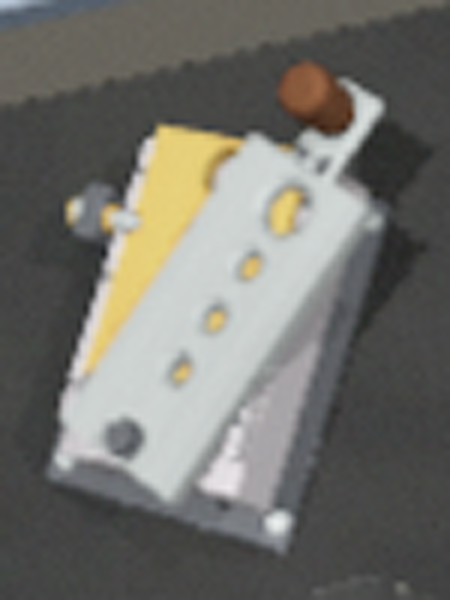

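View pics/s_p.png

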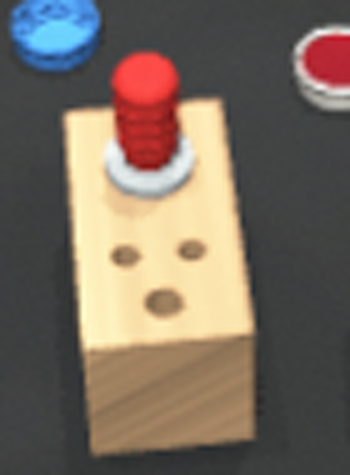

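View pics/t_p.png

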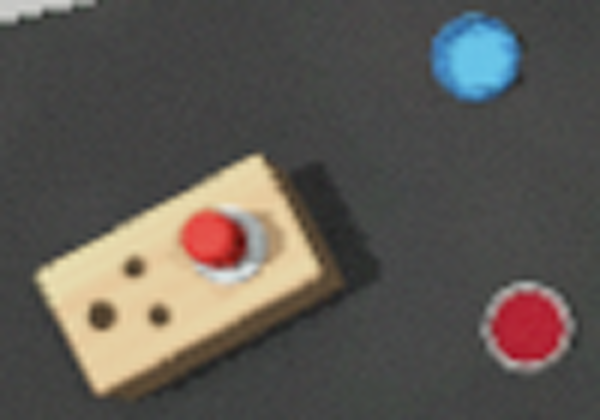

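```bash
cat > m1.py <<'E'
from h import *
S=lambda x,y:((x+.5)/5.7-.5+195,(y+.5)/5.7-.5+135)
T=lambda x,y:((x+.5)/6-.5+220,(y+.5)/6-.5+130)
P={}
for k,a,b in [("knobtop",(132,63),(303,90)),("ghole",(220,174),(288,211)),("h1",(259,211),(250,266)),("h2",(292,251),(215,320)),("h3",(330,293),(179,371)),("screwtop",(376,341),(124,436)),
 ("cFl",(135,192),(252,135)),("cFr",(256,98),(375,203)),("cNl",(325,415),(65,425)),("cNr",(465,318),(172,503))]:
    P[k],e=two(S(*a),T(*b)); print(k,np.round(P[k],4),"gap",round(e,4))
n=lambda v:v/np.linalg.norm(v)
print("lens", [np.linalg.norm(P[a]-P[b]) for a,b in (("cFl","cFr"),("cFl","cNl"),("cFr","cNr"),("screwtop","ghole"))])
E
python3 m1.py
python3 - <<'E'
from h import *
p,e=two(((146.5)/5-.5+195,(80)/5-.5+250),((213.5)/6-.5+110,(238.5)/6-.5+170)); print("pintop",p,e)
# check: block top corners at 0.066 in both
for n,s,off,pts in(("side",5,(195,250),[(65,112),(220,98),(253,332),(85,348),(146,175)]),("top",6,(110,170),[(38,274),(262,155),(325,273),(102,392),(228,243)])):
    for q in pts: print(n,np.round(onz(n,((q[0]+.5)/s-.5+off[0],(q[1]+.5)/s-.5+off[1]),.066),4))
E
```

```text
knobtop [ 0.5959 -0.0886  0.1528] gap 0.0027
ghole [ 0.5533 -0.0854  0.1091] gap 0.0034
h1 [ 0.5287 -0.0701  0.1062] gap 0.002
h2 [ 0.5064 -0.0557  0.1009] gap 0.0034
h3 [ 0.4839 -0.0411  0.0957] gap 0.0019
screwtop [ 0.4548 -0.0185  0.0956] gap 0.0012
cFl [ 0.5873 -0.0696  0.1004] gap 0.0024
cFr [ 0.5534 -0.1216  0.1274] gap 0.0014
cNl [0.4632 0.0082 0.0741] gap 0.0054
cNr [ 0.4256 -0.04    0.1013] gap 0.0
lens [np.float64(0.0676098056393243), np.float64(0.14885007159753835), np.float64(0.15390310104803773), np.float64(0.11986596353165611)]
pintop [0.42935888 0.2227248  0.10869916] 0.0032605964567454983
side [0.4707 0.216  0.066 ]
side [0.4189 0.1852 0.066 ]
side [0.3633 0.2807 0.066 ]
side [0.4138 0.3103 0.066 ]
side [0.4283 0.2317 0.066 ]
top [0.4134 0.3067 0.066 ]
top [0.4687 0.2114 0.066 ]
top [0.4176 0.1811 0.066 ]
top [0.3629 0.2757 0.066 ]
top [0.4295 0.2242 0.066 ]
```

```bash
cat > fit.py <<'E'
from m1 import *
from scipy.optimize import least_squares
def frame(psi):
    u=np.array([np.cos(psi),np.sin(psi),0]); z=np.array([0,0,1.]); c,s=np.cos(np.pi/6),.5
    return np.c_[c*u+s*z, np.array([-np.sin(psi),np.cos(psi),0]), -s*u+c*z]
def pts(q):
    psi,g,yn=q[0],q[1],q[5]
    L={"knobtop":(0,.165,.0645),"ghole":(0,.12,.0225),"h1":(0,q[6]+.0,.0225),"h2":(0,q[7],.0225),"h3":(0,q[8],.0225),"screwtop":(0,0,q[9]),
       "cFl":(-.034,yn+.15,.0225),"cFr":(.034,yn+.15,.0225),"cNl":(-.034,yn,.0225),"cNr":(.034,yn,.0225)}
    B=frame(psi)
    return {k:q[2:5]+B@R.from_euler('z',-g).apply(v) for k,v in L.items()}
def res(q):
    M=pts(q); return np.concatenate([(M[k]-P[k])*1e3 for k in P])
if __name__=="__main__":
    r=least_squares(res,[-1.6,.35,.45,-.02,.08,-.02,.09,.06,.03,.03],loss="soft_l1",x_scale=[.1,.1]+[.01]*8)
    q=r.x; print(np.round(q,4)); M=pts(q)
    for k in P: print(k,np.round((M[k]-P[k])*1e3,1))
    B=frame(q[0]); print(B.round(3)); print("block_hole",q[2:5]+B[:,1]*.12,"ghole at 0",q[2:5]+B@[0,.12,.0225])
    print("knob grip now",q[2:5]+B@R.from_euler('z',-q[1]).apply((0,.165,.0485)),"at 0",q[2:5]+B@[0,.165,.0485])
    np.save("q.npy",q)
E
python3 fit.py
```

```text
knobtop [ 0.5959 -0.0886  0.1528] gap 0.0027
ghole [ 0.5533 -0.0854  0.1091] gap 0.0034
h1 [ 0.5287 -0.0701  0.1062] gap 0.002
h2 [ 0.5064 -0.0557  0.1009] gap 0.0034
h3 [ 0.4839 -0.0411  0.0957] gap 0.0019
screwtop [ 0.4548 -0.0185  0.0956] gap 0.0012
cFl [ 0.5873 -0.0696  0.1004] gap 0.0024
cFr [ 0.5534 -0.1216  0.1274] gap 0.0014
cNl [0.4632 0.0082 0.0741] gap 0.0054
cNr [ 0.4256 -0.04    0.1013] gap 0.0
lens [np.float64(0.0676098056393243), np.float64(0.14885007159753835), np.float64(0.15390310104803773), np.float64(0.11986596353165611)]
[-1.8415  0.337   0.4503 -0.0326  0.0703 -0.0105  0.091   0.064   0.0367
  0.0293]
knobtop [ 0.4 -0.1  0.7]
ghole [-0.   0.3  0.6]
h1 [ 0.3  0.3 -1.3]
h2 [ 0.2  0.1 -0.5]
h3 [-0.   0.   0.2]
screwtop [-0.6 -0.   0.1]
cFl [ 0.4 -2.  -3.6]
cFr [-2.2  2.4  1.5]
cNl [-0.4 -0.6 -2.1]
cNr [ 0.7 -0.   2.8]
[[-0.232  0.964  0.134]
 [-0.834 -0.267  0.482]
 [ 0.5    0.     0.866]]
block_hole [ 0.56591761 -0.06469415  0.07031841] ghole at 0 [ 0.56892599 -0.05385385  0.08980398]
knob grip now [ 0.5941855  -0.09640724  0.13959986] at 0 [ 0.61576355 -0.05336081  0.11232064]
```

```bash
python3 - <<'E' | tail -30
from h import *
q=np.load("q.npy")
a=lambda x,y:(x/1.5-.17,y/1.5-.17)
print("counter corner",two(a(178,510),a(143,243)))
print("stand base",onz("top",a(490,290),0.0),onz("side",a(411,259),0.0), "blk tops",two(a(414,207),a(491,281)))
for nm,s,t in (("bottle1",(463,284),(355,370)),("bottle2",(494,248),(419,381)),("cup rim",(467,243),(487,342))): print(nm,two(a(*s),a(*t)))
T=lambda x,y:((x+.5)/6-.5+220,(y+.5)/6-.5+130)
for z,p1,p2 in((.06,(85,370),(157,130)),(.0,(290,548),(385,215)),(0.,(290,548),(50,480))):
    d=onz("top",T(*p2),z)-onz("top",T(*p1),z); print(np.degrees(np.arctan2(d[1],d[0])), np.linalg.norm(d))
print("model y",np.degrees(q[0])+90,"x",np.degrees(q[0]))
s=arm.state(); Rt=R.from_quat(s["tcp_rot"]).as_matrix(); print(Rt.round(3))
for nm,t in (("capblue",(284,269)),("capred",(297,337))): print(nm,onz("top",a(*t),.014))
print(onz("side",a(309,383),.014),onz("side",a(394,394),.014))
E
```

```text
counter corner (array([0.56546787, 0.38868873, 0.0132826 ]), np.float64(0.0037725234689090278))
stand base [ 0.4968643  -0.25668465  0.        ] [ 0.5035669  -0.24755646  0.        ] blk tops (array([ 0.49798729, -0.2375369 ,  0.11988907]), np.float64(0.0030642536911137433))
bottle1 (array([ 0.34243485, -0.0127603 ,  0.14768125]), np.float64(0.004877295387753314))
bottle2 (array([ 0.32594832, -0.1172226 ,  0.15048042]), np.float64(0.001417873256480497))
cup rim (array([ 0.39669363, -0.24054195,  0.06843292]), np.float64(0.0007614841146604944))
-14.741452113428616 0.11269721779507637
-14.565617588092755 0.1618047418203187
75.8132109715937 0.11471801508854494
model y -15.510322579445514 x -105.51032257944551
[[-0.001  0.921  0.389]
 [ 0.001  0.389 -0.921]
 [-1.    -0.    -0.002]]
capblue [0.52271516 0.12470043 0.014     ]
capred [0.39865562 0.09572158 0.014     ]
[0.52141511 0.13361077 0.014     ] [0.39950859 0.10405841 0.014     ]
```

```bash
cat > geo.py <<'E'
from h import *
from fit import frame,pts,least_squares
import fit
try: PSI,G,PV=np.load("mm.npy",allow_pickle=True)
except Exception: pass
def gate(g,loc,B,pv): return pv+B@R.from_euler('z',-g).apply(loc)
def toolR(B): return np.c_[-B[:,2],B[:,1],B[:,0]]
def go(pos,Rg,cur=None):
    s=arm.state() if cur is None else cur
    R0=R.from_quat(s["tcp_rot"]); rv=np.degrees((R0.inv()*R.from_matrix(Rg)).as_rotvec()); sh=R0.inv().apply(np.array(pos)-s["tool_pos"])
    print("TURN",rv.round(2),"SHIFT",sh.round(4),"|",round(np.linalg.norm(rv),1),round(np.linalg.norm(sh),3))
E
python3 - <<'E' | grep -v gap
from geo import *
psi=np.radians(-105.0)
r=least_squares(lambda q:fit.res(np.r_[psi,q]),[.35,.45,-.02,.08,-.02,.09,.06,.03,.03],loss="soft_l1",x_scale=[.1]+[.01]*8)
g=r.x[0];pv=r.x[1:4];print(g,pv)
np.save("mm.npy",np.array([psi,g,pv],dtype=object),allow_pickle=True)
B=frame(psi); print(B.round(3)); print("bh",pv+B[:,1]*.12)
for h in(.11,.018):
    p=gate(g,(0,.165,.0225+h),B,pv);print(h,p); go(p,toolR(B))
E
```

```text
lens [np.float64(0.0676098056393243), np.float64(0.14885007159753835), np.float64(0.15390310104803773), np.float64(0.11986596353165611)]
0.3456852150140307 [ 0.45045678 -0.03277602  0.06999971]
[[-0.224  0.966  0.129]
 [-0.837 -0.259  0.483]
 [ 0.5    0.     0.866]]
bh [ 0.56636788 -0.06383431  0.06999971]
0.11 [ 0.60502145 -0.05573094  0.2127025 ]
TURN [ 37.04 -28.97  -9.89] SHIFT [ 0.0258  0.5357 -0.3375] | 48.1 0.634
0.018 [ 0.59311577 -0.10016353  0.13302816]
TURN [ 37.04 -28.97  -9.89] SHIFT [ 0.1054  0.5074 -0.3011] | 48.1 0.599
```

apply_moves(steps=[6,-5,-2,-0.04,0.03,-0.02,0,13,-10,-3,-0.05,0.07,-0.045,0,19,-15,-5,-0.06,0.11,-0.07,0,25,-20,-7,-0.06,0.15,-0.095,0,31,-24,-8,-0.06,0.19,-0.12,0])

```text
time_s: 0.6
tool_pos: [0.3463, -0.428, 0.2967]
tcp_rot: [-0.401, -0.4, 0.61, -0.554]
contact_force: [0.8, -0.0, -1.3]
grip_width: 0.996
```

```bash
cat > t1.py <<'E'
from geo import *
import sys
B=frame(PSI)
s=arm.state(); print(s["time_s"],np.round(s["tool_pos"],4),np.round(s["contact_force"],2),s["grip_width"])
go(gate(G,(0,.165,.0225+float(sys.argv[1])),B,PV),toolR(B))
E
python3 t1.py .11 | tail -2
```

```text
0.6 [ 0.3463 -0.428   0.2967] [ 0.82 -0.02 -1.31] 0.9956856486504663
TURN [11.19 -8.71 -2.63] SHIFT [-0.0703  0.237  -0.3892] | 14.4 0.461
```

apply_moves(steps=[3,-2,-1,-0.008,0.025,-0.04,0,5,-4,-1.5,-0.016,0.05,-0.08,0,8,-6,-2,-0.024,0.075,-0.12,0,11,-8,-2.5,-0.031,0.1,-0.16,0.3,11,-8,-2.5,-0.038,0.125,-0.2,0.5])

```text
time_s: 1.1
tool_pos: [0.4829, -0.2338, 0.2537]
tcp_rot: [-0.399, -0.311, 0.683, -0.527]
contact_force: [-0.2, -1.0, 1.1]
grip_width: 0.84
```

```bash
python3 t1.py .11 | tail -2
```

```text
1.1 [ 0.4829 -0.2338  0.2537] [-0.22 -1.    1.08] 0.8397489062355518
TURN [ 0.55 -0.78 -0.06] SHIFT [-0.0635  0.0739 -0.197 ] | 1.0 0.22
```

apply_moves(steps=[0,0,0,-0.014,0.016,-0.045,0.5,0,0,0,-0.028,0.033,-0.09,0.5,0.5,-0.5,0,-0.042,0.05,-0.135,0.5,0.5,-0.5,0,-0.055,0.065,-0.175,0.5,0.5,-0.5,0,-0.055,0.065,-0.175,0.5])

```text
time_s: 1.6
tool_pos: [0.5933, -0.0711, 0.214]
tcp_rot: [-0.399, -0.31, 0.682, -0.529]
contact_force: [0.1, 0.0, -0.4]
grip_width: 0.499
```

```bash
python3 t1.py .11 | tail -2; python3 -c "
from h import *
pic('side','s1',(180,60,330,240),4); pic('top','t1',(200,80,330,230),5)"
```

```text
1.6 [ 0.5933 -0.0711  0.214 ] [ 0.14  0.01 -0.36] 0.49899216142303826
TURN [ 0.53 -0.68 -0.32] SHIFT [-0.0076  0.0076 -0.0162] | 0.9 0.019
```

View pics/s1.png

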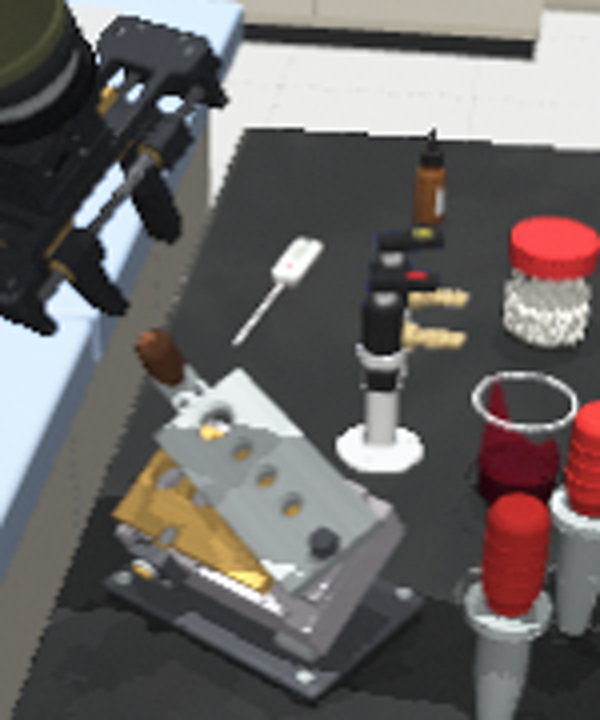

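View pics/t1.png

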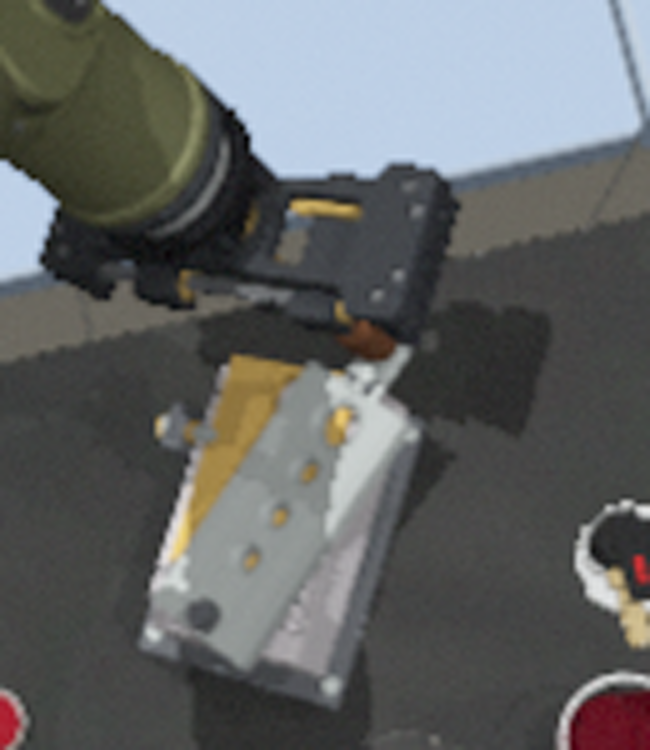

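```bash
python3 - <<'E' | tail -4
from geo import *
s=arm.state(); Rt=R.from_quat(s["tcp_rot"]).as_matrix(); p=s["tool_pos"]
for k in(-.04,-.022,.022,.04):
    a=proj("side",p+Rt[:,2]*k)[0]; b=proj("top",p+Rt[:,2]*k)[0]; print(k,(a-[180,60])*4+1.5,(b-[200,80])*5+2)
E
```

```text
-0.04 [113.98868702 312.74489409] [266.46586666 293.68050093]
-0.022 [131.58637618 288.76391903] [298.30154358 298.4447267 ]
0.022 [173.91388565 231.23597828] [378.31133621 310.433665  ]
0.04 [190.94292873 208.15281695] [411.96758455 315.48343122]
```

apply_moves(steps=[0.5,-0.7,-0.3,-0.008,0.008,-0.016,0.3,0.5,-0.7,-0.3,0.012,0.008,-0.016,0.3,0.5,-0.7,-0.3,0.032,0.008,-0.016,0.3,0.5,-0.7,-0.3,0.032,0.008,-0.016,0.3])

```text
time_s: 2.1
tool_pos: [0.5937, -0.0873, 0.1808]
tcp_rot: [-0.395, -0.299, 0.694, -0.522]
contact_force: [-0.3, 0.9, 0.1]
grip_width: 0.702
```

```bash
python3 t1.py .018 | tail -2; python3 -c "
from h import *
pic('side','s2',(180,60,330,240),4); pic('top','t2',(200,80,330,230),5)"
```

```text
2.1 [ 0.5937 -0.0873  0.1808] [-0.31  0.85  0.06] 0.7016796448680203
TURN [-0.72  0.6   0.63] SHIFT [ 0.0475  0.0032 -0.0136] | 1.1 0.05
```

View pics/s2.png

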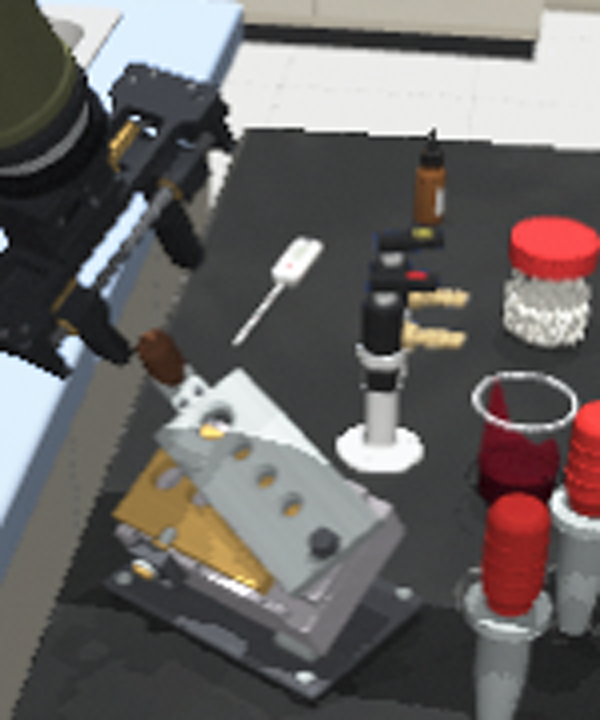

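View pics/t2.png

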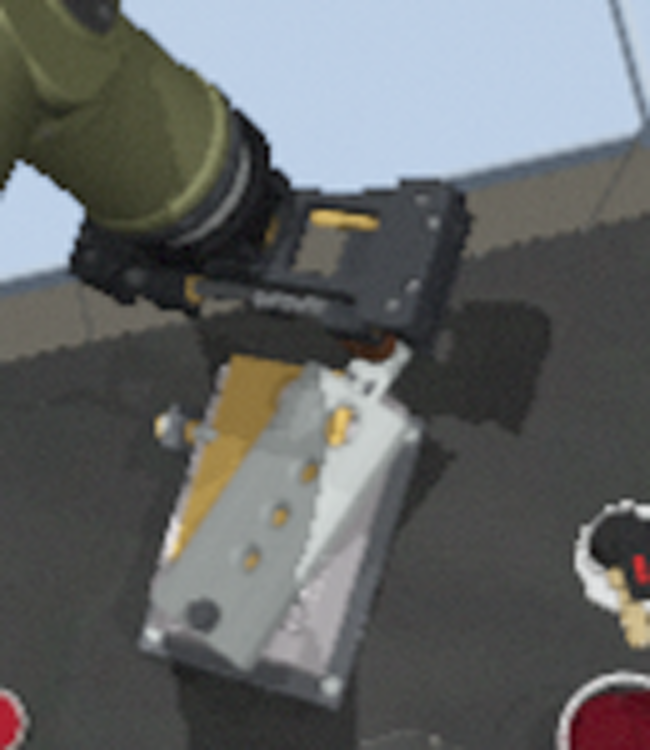

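apply_moves(steps=[0,0,0,0,0,0,0.3])

```text
time_s: 2.3
tool_pos: [0.5972, -0.0842, 0.1828]
tcp_rot: [-0.397, -0.3, 0.691, -0.524]
contact_force: [-0.2, -0.2, -0.0]
grip_width: 0.701
```

```bash
python3 t1.py .018 | tail -2;python3 t1.py .018 | tail -2
```

```text
2.3 [ 0.5972 -0.0842  0.1828] [-0.23 -0.16 -0.01] 0.7006985117217873
TURN [-0.67  0.34  0.21] SHIFT [ 0.0513  0.0002 -0.0109] | 0.8 0.052
2.3 [ 0.5972 -0.0842  0.1828] [-0.23 -0.16 -0.01] 0.7006985117217873
TURN [-0.67  0.34  0.21] SHIFT [ 0.0513  0.0002 -0.0109] | 0.8 0.052
```

apply_moves(steps=[-0.7,0.3,0.2,0,0,-0.011,0.3,-0.7,0.3,0.2,0.02,0,-0.011,0.3,-0.7,0.3,0.2,0.04,0,-0.011,0.3,-0.7,0.3,0.2,0.04,0,-0.011,0.3,-0.7,0.3,0.2,0.04,0,-0.011,0.3])

```text
time_s: 2.8
tool_pos: [0.5944, -0.0934, 0.1419]
tcp_rot: [-0.396, -0.305, 0.687, -0.528]
contact_force: [1.1, 0.7, 1.2]
grip_width: 0.7
```

```bash
python3 t1.py .018 | tail -2; python3 -c "
from h import *
pic('side','s3',(180,60,330,240),4)"
```

```text
2.8 [ 0.5944 -0.0934  0.1419] [1.14 0.74 1.22] 0.6995568008710834
TURN [0.14 0.04 0.03] SHIFT [0.0111 0.0005 0.0015] | 0.1 0.011
```

View pics/s3.png

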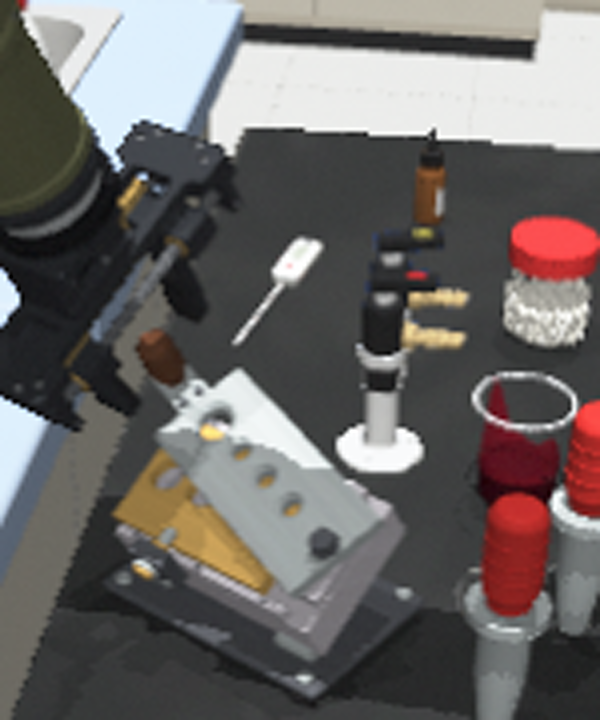

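```bash
python3 - <<'E' | tail -4
from geo import *
s=arm.state(); Rt=R.from_quat(s["tcp_rot"]).as_matrix(); p=s["tool_pos"]; B=frame(PSI)
for n,o,k in(("side",(180,60),4),):
  for q in (p-.031*Rt[:,2],p+.031*Rt[:,2],p,gate(G,(0,.165,.0645),B,PV)): print(n,(proj(n,q)[0]-o)*k+k/2-.5)
E
```

```text
side [131.93689702 395.67419279]
side [187.84037027 317.01867645]
side [160.09332347 356.0208606 ]
side [154.06689598 342.88167583]
```

apply_moves(steps=[0,0,0,0.009,0.0005,0.001,0.59,0,0,0,0.009,0.0005,0.001,0.59,0,0,0,0.009,0.0005,0.001,0.59])

```text
time_s: 3.15
tool_pos: [0.5931, -0.0996, 0.1345]
tcp_rot: [-0.396, -0.305, 0.687, -0.527]
contact_force: [0.5, 0.7, 0.1]
grip_width: 0.452
```

```bash
python3 t1.py .018 | tail -2
cat > sw.py <<'E'
from geo import *
B=frame(PSI); s=arm.state(); Rt=R.from_quat(s["tcp_rot"]); 
for g in (.3,.25,.2,.15,.1,.07,.05,.035,.025,.015):
    p=gate(g,(0,.165,.0405),B,PV)-.006*B[:,0]; print(g,Rt.inv().apply(p-s["tool_pos"]).round(4))
E
python3 sw.py|tail -10
```

```text
3.15 [ 0.5931 -0.0996  0.1345] [0.5  0.65 0.09] 0.45156127969895743
TURN [0.09 0.07 0.07] SHIFT [ 0.0016  0.0002 -0.0003] | 0.1 0.002
0.3 [ 0.0015  0.0026 -0.0134]
0.25 [ 0.0015  0.0049 -0.0214]
0.2 [ 0.0015  0.0067 -0.0294]
0.15 [ 0.0015  0.0082 -0.0375]
0.1 [ 0.0015  0.0092 -0.0457]
0.07 [ 0.0015  0.0096 -0.0507]
0.05 [ 0.0015  0.0098 -0.0539]
0.035 [ 0.0015  0.0099 -0.0564]
0.025 [ 0.0015  0.01   -0.0581]
0.015 [ 0.0015  0.01   -0.0597]
```

apply_moves(steps=[0,0,0,0,0.002,-0.009,0.59,0,0,0,0,0.004,-0.018,0.59,0,0,0,0,0.006,-0.027,0.59,0,0,0,0,0.008,-0.036,0.59,0,0,0,0,0.009,-0.043,0.59])

```text
time_s: 3.65
tool_pos: [0.6118, -0.0647, 0.1121]
tcp_rot: [-0.396, -0.305, 0.687, -0.528]
contact_force: [-0.6, -0.8, 0.3]
grip_width: 0.411
```

apply_moves(steps=[0,0,0,0,0,0,0.59])

```text
time_s: 3.75
tool_pos: [0.6116, -0.064, 0.1117]
tcp_rot: [-0.395, -0.306, 0.687, -0.528]
contact_force: [0.1, -0.0, 0.2]
grip_width: 0.409
```

```bash
python3 sw.py|tail -10; python3 -c "
from h import *
pic('side','s4',(180,100,300,240),5);pic('top','t4',(200,80,330,230),5)"
```

```text
0.3 [ 0.0014 -0.0062  0.0318]
0.25 [ 0.0014 -0.0039  0.0239]
0.2 [ 0.0014 -0.0021  0.0159]
0.15 [ 0.0014 -0.0006  0.0078]
0.1 [ 0.0014  0.0005 -0.0004]
0.07 [ 0.0014  0.0009 -0.0053]
0.05 [ 0.0014  0.0011 -0.0086]
0.035 [ 0.0014  0.0012 -0.0111]
0.025 [ 0.0014  0.0013 -0.0128]
0.015 [ 0.0014  0.0013 -0.0144]
```

View pics/s4.png

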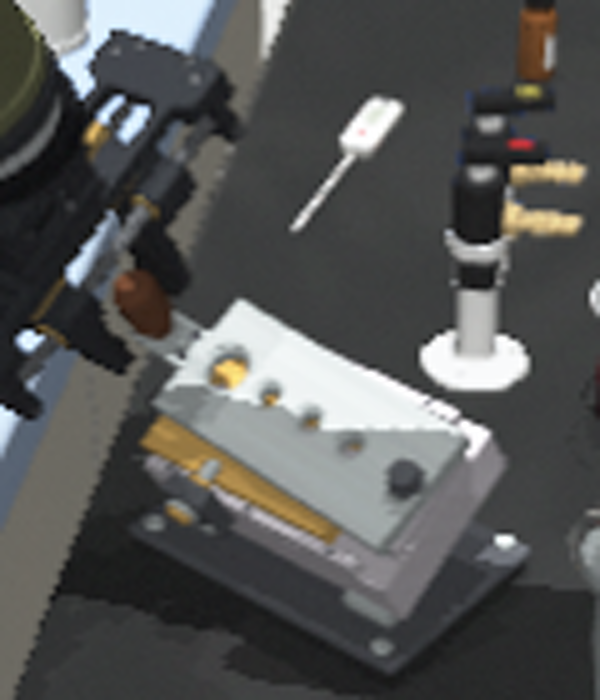

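View pics/t4.png

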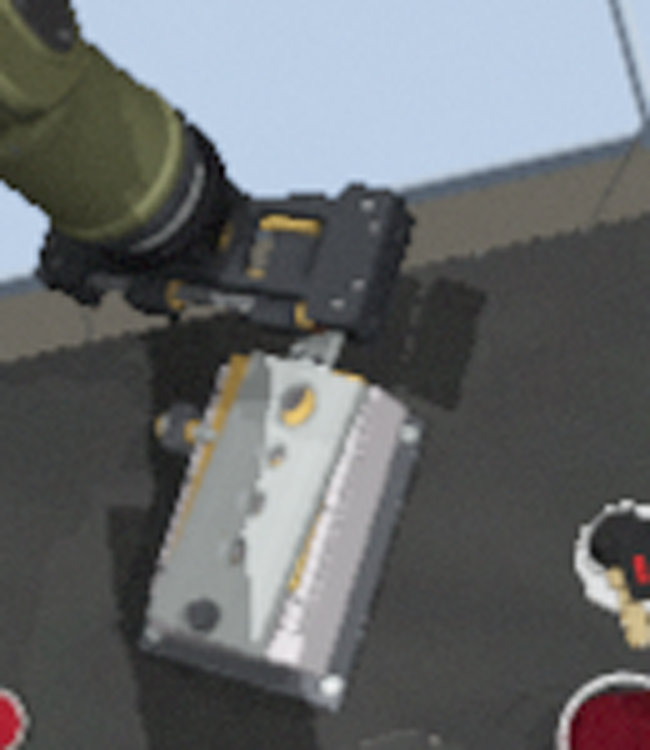

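apply_moves(steps=[0,0,0,0.001,0.001,-0.004,0.59,0,0,0,0.001,0.001,-0.008,0.59,0,0,0,0.001,0.001,-0.01,0.59,0,0,0,0.001,0.001,-0.01,0.59])

```text
time_s: 4.25
tool_pos: [0.6144, -0.0578, 0.1067]
tcp_rot: [-0.396, -0.305, 0.687, -0.527]
contact_force: [-0.3, -0.2, -0.1]
grip_width: 0.415
```

apply_moves(steps=[0,0,0,0,0,-0.002,0.59,0,0,0,0,0,-0.002,0.59])

```text
time_s: 4.45
tool_pos: [0.6148, -0.0564, 0.1059]
tcp_rot: [-0.396, -0.305, 0.687, -0.527]
contact_force: [-0.2, 0.1, 0.7]
grip_width: 0.411
```

```bash
python3 sw.py|tail -10; python3 -c "
from h import *
pic('side','s5',(180,100,300,240),5);pic('top','t5',(200,80,330,230),5)"
```

```text
0.3 [ 0.0005 -0.0073  0.0419]
0.25 [ 0.0005 -0.0051  0.034 ]
0.2 [ 0.0004 -0.0032  0.0259]
0.15 [ 0.0004 -0.0018  0.0178]
0.1 [ 0.0004 -0.0007  0.0096]
0.07 [ 0.0004 -0.0003  0.0047]
0.05 [ 0.0004 -0.0001  0.0014]
0.035 [ 0.0004  0.     -0.0011]
0.025 [ 0.0004  0.0001 -0.0027]
0.015 [ 0.0004  0.0001 -0.0044]
```

View pics/s5.png

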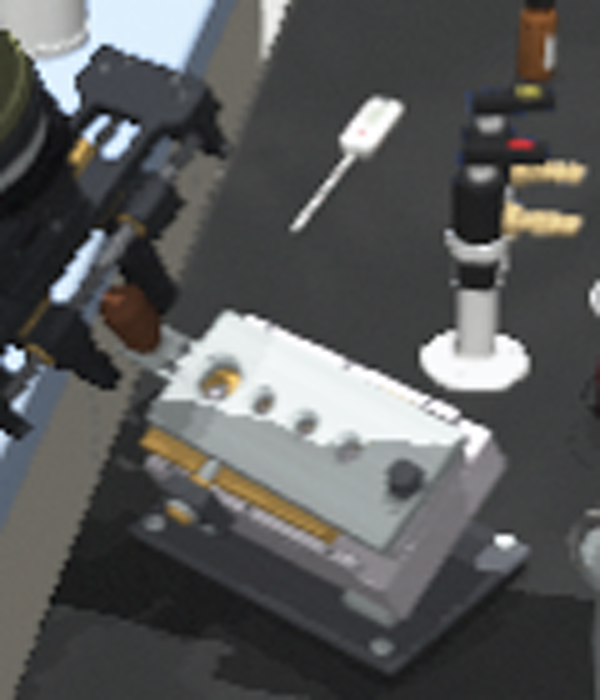

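View pics/t5.png

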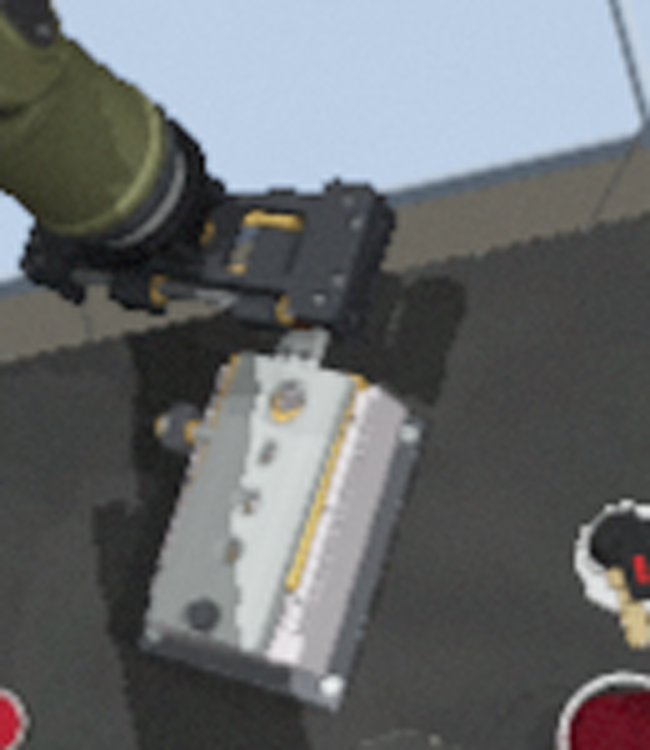

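apply_moves(steps=[0,0,0,0,0,-0.0015,0.59,0,0,0,0,0,-0.0025,0.59,0,0,0,0,0,-0.0025,0.59])

```text
time_s: 4.85
tool_pos: [0.6154, -0.0547, 0.1048]
tcp_rot: [-0.396, -0.305, 0.687, -0.527]
contact_force: [-0.2, -0.8, -0.2]
grip_width: 0.408
```

apply_moves(steps=[0,0,0,0,0,-0.002,0.59,0,0,0,0,0,-0.002,0.59])

```text
time_s: 5.05
tool_pos: [0.6159, -0.053, 0.1037]
tcp_rot: [-0.396, -0.305, 0.687, -0.527]
contact_force: [0.4, 0.1, 0.8]
grip_width: 0.409
```

apply_moves(steps=[0,0,0,0,0,0,0.59])

```text
time_s: 5.15
tool_pos: [0.6158, -0.0529, 0.1037]
tcp_rot: [-0.396, -0.305, 0.687, -0.527]
contact_force: [0.3, -0.4, 0.6]
grip_width: 0.412
```

```bash
python3 sw.py|tail -3; python3 -c "
from h import *
pic('side','s6',(180,100,300,240),5);pic('top','t6',(200,80,330,230),5)"
```

```text
0.035 [ 0.0004 -0.0001  0.0031]
0.025 [ 0.0004 -0.      0.0015]
0.015 [ 0.0004  0.     -0.0002]
```

View pics/s6.png

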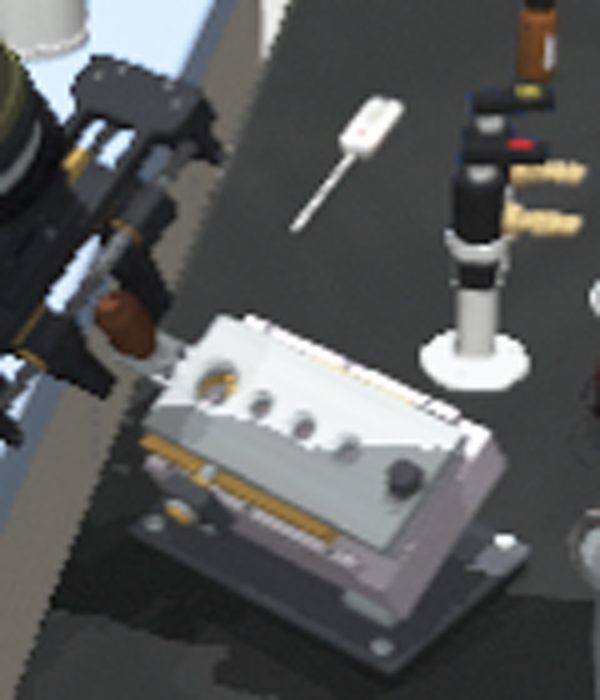

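View pics/t6.png

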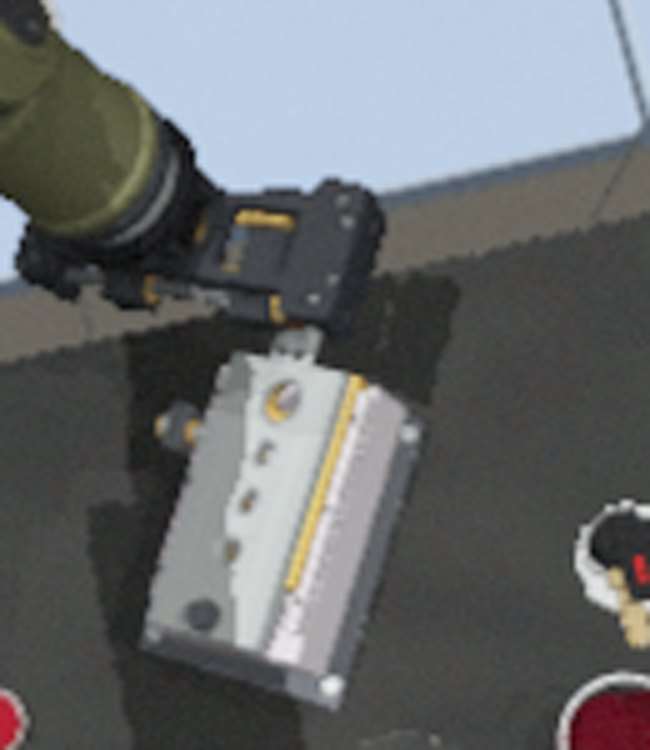

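apply_moves(steps=[0,0,0,0,0,-0.0015,0.59,0,0,0,0,0,-0.003,0.59,0,0,0,0,0,-0.003,0.59])

```text
time_s: 5.55
tool_pos: [0.6167, -0.0505, 0.1023]
tcp_rot: [-0.396, -0.305, 0.687, -0.528]
contact_force: [0.6, -2.2, 0.2]
grip_width: 0.409
```

apply_moves(steps=[0,0,0,0,0,-0.0015,0.59,0,0,0,0,0,-0.0015,0.59])

```text
time_s: 5.75
tool_pos: [0.617, -0.0493, 0.1015]
tcp_rot: [-0.396, -0.305, 0.687, -0.527]
contact_force: [0.5, -2.9, 0.6]
grip_width: 0.41
```

```bash
python3 sw.py|tail -3; python3 -c "
from h import *
s=arm.state()
print(np.dot(s['contact_force'],[-.224,-.837,.5]))
pic('top','t7',(225,130,295,225),8)
print(np.dot(arm.state()['contact_force'],[-.224,-.837,.5]))"
```

```text
0.035 [ 0.0004 -0.0002  0.0075]
0.025 [ 0.0004 -0.0002  0.0059]
0.015 [ 0.0004 -0.0001  0.0042]
2.604074411776895
3.5435412838919276
```

View pics/t7.png

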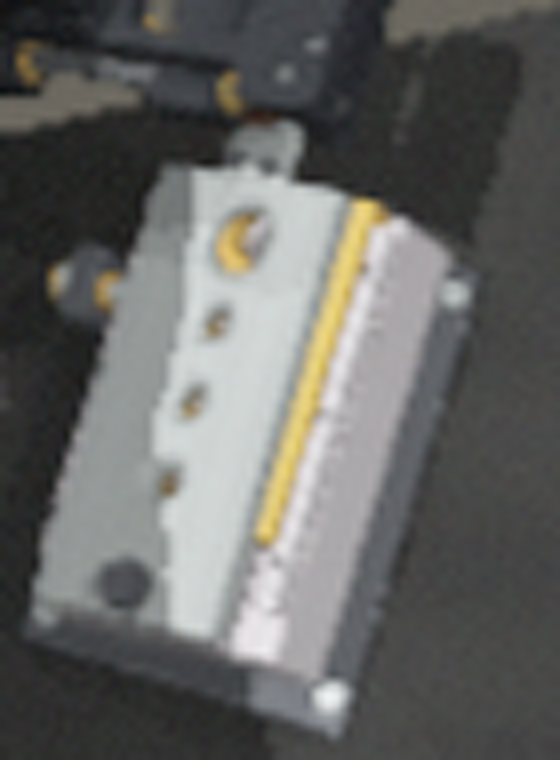

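apply_moves(steps=[0,0,0,0,0,0.003,0.59,0,0,0,0,0,0.006,0.4,0,0,0,-0.01,0,0.006,0.2,0,0,0,-0.05,0,0.006,0,0,0,0,-0.09,0,0.006,0])

```text
time_s: 6.3
tool_pos: [0.6266, -0.0096, 0.1831]
tcp_rot: [-0.395, -0.306, 0.688, -0.527]
contact_force: [0.3, 0.9, -0.4]
grip_width: 0.752
```

```bash
python3 -c "
from h import *
pic('side','s8',(200,150,290,240),6);pic('top','t8',(225,130,295,225),8)"
```

```text
(no output)
```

View pics/s8.png

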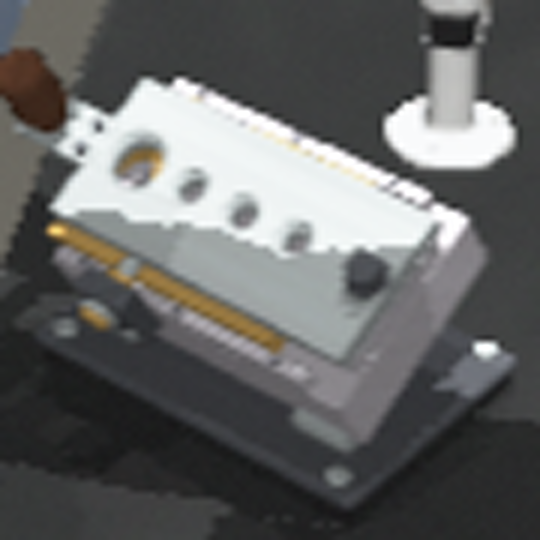

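View pics/t8.png

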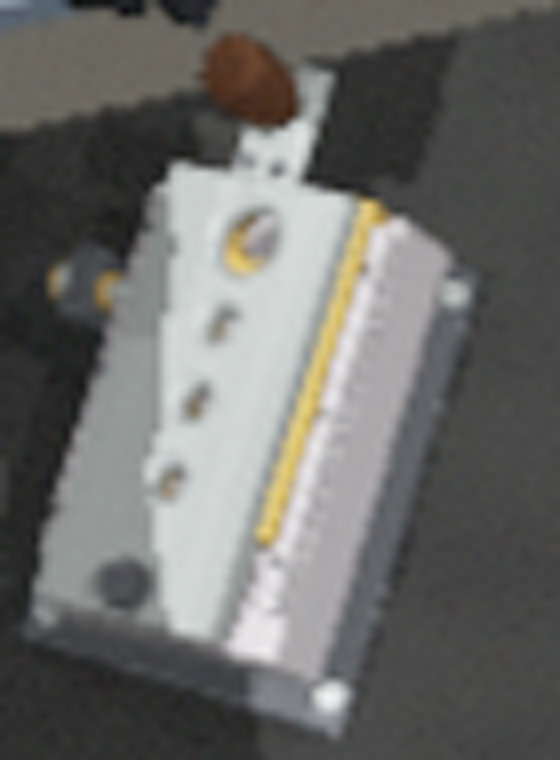

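```bash
python3 - <<'E'
import numpy as np,cv2
im=np.load("pics/t8.npy")[148:172,244:268]; cv2.imwrite("pics/a.png",cv2.resize(im,(580,580),interpolation=cv2.INTER_NEAREST)[:,:,::-1])
im=np.load("pics/s8.npy")[168:192,210:234]; cv2.imwrite("pics/b.png",cv2.resize(im,(580,580),interpolation=cv2.INTER_NEAREST)[:,:,::-1])
E
python3 - <<'E' | tail -12
from geo import *
B=frame(PSI)
t8=lambda x,y:((x+.5)/8-.5+225,(y+.5)/8-.5+130); s8=lambda x,y:((x+.5)/6-.5+200,(y+.5)/6-.5+150)
g=.035
for nm,l,t,s in (("ghole",(0,.12,.0225),(252,242),(138,162)),("h1",(0,.091,.0225),(224,322),(193,185)),("h2",(0,.064,.0225),(197,401),(243,211)),("h3",(0,.0367,.0225),(171,479),(298,238)),("screw",(0,0,.0293),(124,581),(365,270))):
    p=gate(g,l,B,PV); print(nm,"top d",(np.array(t8(*t))-proj("top",p)[0]).round(2),"side d",(np.array(s8(*s))-proj("side",p)[0]).round(2), np.round(p,4))
E
```

```text
h3 [ 0.4839 -0.0411  0.0957] gap 0.0019
screwtop [ 0.4548 -0.0185  0.0956] gap 0.0012
cFl [ 0.5873 -0.0696  0.1004] gap 0.0024
cFr [ 0.5534 -0.1216  0.1274] gap 0.0014
cNl [0.4632 0.0082 0.0741] gap 0.0054
cNr [ 0.4256 -0.04    0.1013] gap 0.0
lens [np.float64(0.0676098056393243), np.float64(0.14885007159753835), np.float64(0.15390310104803773), np.float64(0.11986596353165611)]
ghole top d [-0.02  0.45] side d [-0.85  0.75] [ 0.5683 -0.0565  0.0916]
h1 top d [-0.03  0.02] side d [-0.53 -0.04] [ 0.5405 -0.0481  0.0911]
h2 top d [-0.13  0.13] side d [-0.68 -0.13] [ 0.5146 -0.0403  0.0906]
h3 top d [-0.07 -0.03] side d [-0.34 -0.24] [ 0.4885 -0.0325  0.0901]
screw top d [-0.18 -0.05] side d [-0.62  0.02] [ 0.4542 -0.0186  0.0954]
```

View pics/a.png

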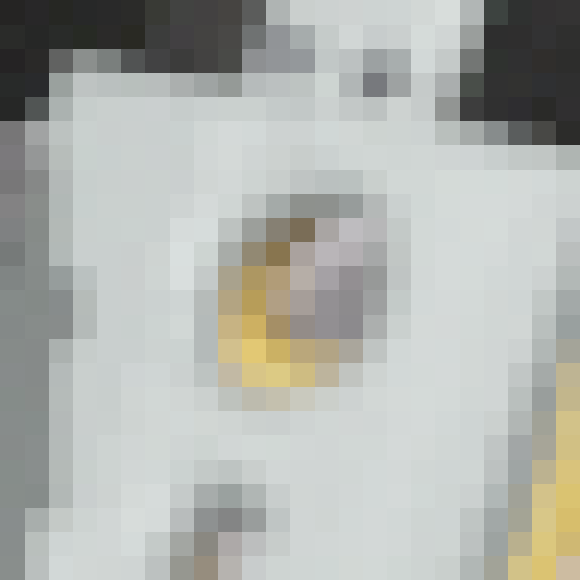

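View pics/b.png

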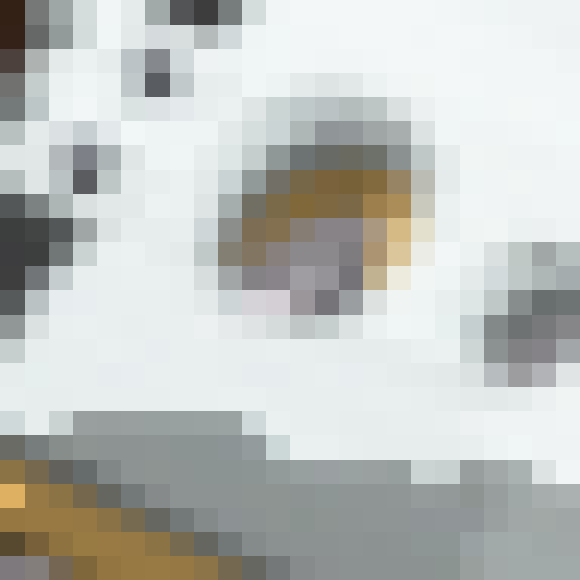

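```bash
python3 - <<'E' | tail -30
from geo import *
B=frame(PSI); bh=PV+B[:,1]*.12
f=lambda p:B.T@(p-bh)*1e3
tp=lambda x,y:(x/24.17-.5+244,y/24.17-.5+148); sp=lambda x,y:(x/24.17-.5+210,y/24.17-.5+168)
print("top brass rim low edge"); 
for q in((275,332),(300,342),(325,347)): print(q,f(onplane("top",tp(*q),bh+B[:,2]*.01225,B[:,2])).round(1))
print("side brass rim")
for q in((368,230),(365,255),(360,285)): print(q,f(onplane("side",sp(*q),bh+B[:,2]*.01225,B[:,2])).round(1))
print("gate rim top img, low/left/right/top")
for q in((265,398),(217,330),(388,270),(330,197)): print(q,f(onplane("top",tp(*q),bh+B[:,2]*.0225,B[:,2])).round(1))
print("gate rim side img, r/l/top/bot")
for q in((425,200),(212,250),(330,115),(300,318)): print(q,f(onplane("side",sp(*q),bh+B[:,2]*.0225,B[:,2])).round(1))
E
```

```text
knobtop [ 0.5959 -0.0886  0.1528] gap 0.0027
ghole [ 0.5533 -0.0854  0.1091] gap 0.0034
h1 [ 0.5287 -0.0701  0.1062] gap 0.002
h2 [ 0.5064 -0.0557  0.1009] gap 0.0034
h3 [ 0.4839 -0.0411  0.0957] gap 0.0019
screwtop [ 0.4548 -0.0185  0.0956] gap 0.0012
cFl [ 0.5873 -0.0696  0.1004] gap 0.0024
cFr [ 0.5534 -0.1216  0.1274] gap 0.0014
cNl [0.4632 0.0082 0.0741] gap 0.0054
cNr [ 0.4256 -0.04    0.1013] gap 0.0
lens [np.float64(0.0676098056393243), np.float64(0.14885007159753835), np.float64(0.15390310104803773), np.float64(0.11986596353165611)]
top brass rim low edge
(275, 332) [-4.  -3.2 12.2]
(300, 342) [-0.6 -3.8 12.3]
(325, 347) [ 2.6 -3.9 12.3]
side brass rim
(368, 230) [ 6.   1.8 12.2]
(365, 255) [ 3.5  0.4 12.2]
(360, 285) [ 0.3 -1.2 12.2]
gate rim top img, low/left/right/top
(265, 398) [  3.5 -12.9  22.5]
(217, 330) [-4.8 -6.5 22.5]
(388, 270) [13.8  3.3 22.5]
(330, 197) [ 4.1 10.2 22.5]
gate rim side img, r/l/top/bot
(425, 200) [ 8.3 -8.9 22.5]
(212, 250) [-6.1  9.1 22.5]
(330, 115) [12.2  6.7 22.5]
(300, 318) [-8.5 -4.5 22.5]
```

```bash
cat > t2.py <<'E'
from geo import *
import sys
u=np.array([np.cos(PSI),np.sin(PSI),0]); Rv=np.c_[[0,0,-1],[-np.sin(PSI),np.cos(PSI),0],u]
s=arm.state(); print(s["time_s"],np.round(s["tool_pos"],4),np.round(s["contact_force"],2),s["grip_width"])
go(np.array(eval(sys.argv[1]),float),Rv)
E
python3 t2.py "(.429,.226,.2)" | tail -2
python3 - <<'E' | tail -2
from h import *
print(onz("top",((213.5)/6-.5+110,(238.5)/6-.5+170),.118),onz("side",((146.5)/5-.5+195,(80)/5-.5+250),.118))
E
```

```text
6.4 [ 0.6314 -0.0057  0.1866] [ 0.35  0.58 -0.31] 0.8428143336303386
TURN [ 0.26 29.61 -0.45] SHIFT [-0.0986 -0.2543 -0.143 ] | 29.6 0.308
[0.42700292 0.22024902 0.118     ] [0.42696483 0.23068181 0.118     ]
```

apply_moves(steps=[0,6,0,-0.03,-0.03,-0.015,0,0,13,0,-0.04,-0.065,-0.035,0,0,19,0,-0.055,-0.1,-0.055,0,0,25,0,-0.07,-0.14,-0.08,0,0,29.6,0,-0.09,-0.18,-0.1,0])

```text
time_s: 6.9
tool_pos: [0.4855, 0.1637, 0.2108]
tcp_rot: [-0.559, -0.43, 0.563, -0.431]
contact_force: [-0.1, 0.9, -0.6]
grip_width: 0.999
```

apply_moves(steps=[0,0,0,0,0,0,0,0,0,0,0,0,0,0])

```text
time_s: 7.1
tool_pos: [0.487, 0.1633, 0.211]
tcp_rot: [-0.558, -0.43, 0.563, -0.432]
contact_force: [0.4, 0.1, -0.4]
grip_width: 0.998
```

```bash
python3 t2.py "(.428,.225,.18)" | tail -2
```

```text
7.1 [0.487  0.1633 0.211 ] [ 0.41  0.08 -0.36] 0.9980630453053533
TURN [0.12 0.45 0.09] SHIFT [ 0.0308 -0.0728 -0.0447] | 0.5 0.091
```

apply_moves(steps=[0,0.4,0,0.01,-0.036,-0.022,0.3,0,0.4,0,0.02,-0.073,-0.045,0.4,0,0.4,0,0.03,-0.073,-0.045,0.4,0,0.4,0,0.03,-0.073,-0.045,0.4,0,0.4,0,0.03,-0.073,-0.045,0.4])

```text
time_s: 7.6
tool_pos: [0.43, 0.2238, 0.1801]
tcp_rot: [-0.561, -0.43, 0.562, -0.43]
contact_force: [-0.7, -0.1, -0.1]
grip_width: 0.606
```

```bash
python3 t2.py "(.428,.225,.082)" | tail -2; python3 -c "
from h import *
pic('side','s9',(170,190,290,350),4.5);pic('top','t9',(110,150,230,240),5)"
```

```text
7.6 [0.43   0.2238 0.1801] [-0.67 -0.13 -0.08] 0.6059575910275612
TURN [-0.09  0.13  0.03] SHIFT [ 0.0981 -0.0022 -0.0008] | 0.2 0.098
```

View pics/s9.png

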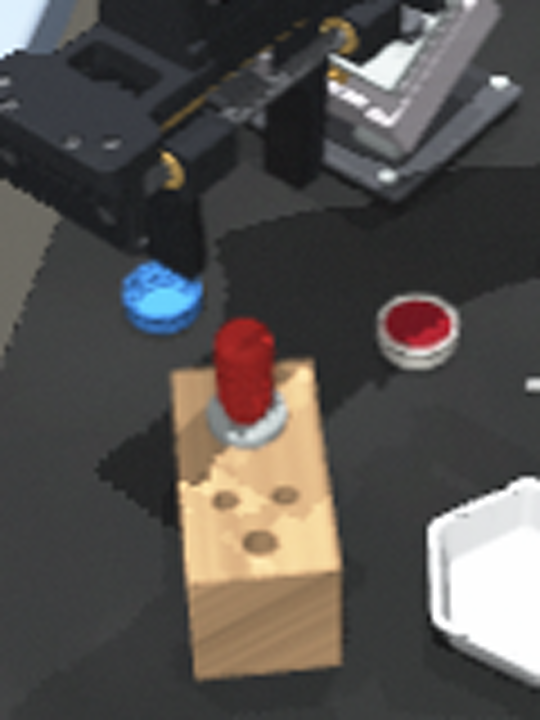

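View pics/t9.png

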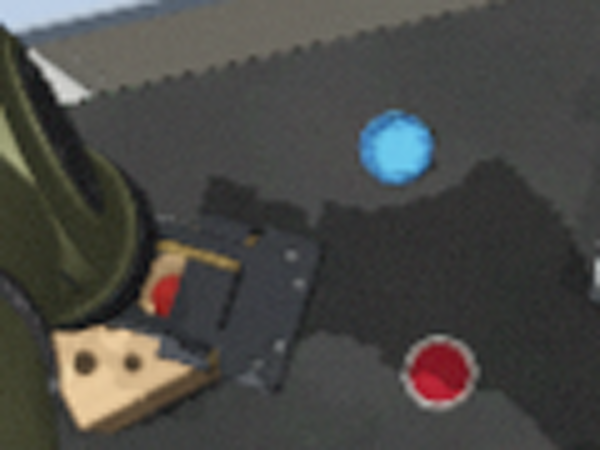

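```bash
python3 - <<'E' | tail -8
from geo import *
s=arm.state(); Rt=R.from_quat(s["tcp_rot"]).as_matrix(); p=s["tool_pos"]
c=lambda q:((proj("side",q)[0]-[170,190])*4.5+1.75).round(1)
for a in(-.026,-.043,.026,.043):
    print(a,[c(p+Rt[:,2]*a+Rt[:,1]*b) for b in(-.009,.009)])
for P in ([.428,.225,.118],[.428,.222,.118],[.428,.23,.118]): print(P,c(P))
E
```

```text
lens [np.float64(0.0676098056393243), np.float64(0.14885007159753835), np.float64(0.15390310104803773), np.float64(0.11986596353165611)]
-0.026 [array([211.3, 262.4]), array([175.4, 241. ])]
-0.043 [array([180.1, 288.1]), array([144.1, 266. ])]
0.026 [array([301., 188.]), array([265.6, 168.5])]
0.043 [array([328.7, 165.1]), array([293.4, 146.1])]
[0.428, 0.225, 0.118] [247.7 331.1]
[0.428, 0.222, 0.118] [250.9 326.1]
[0.428, 0.23, 0.118] [242.3 339.6]
```

apply_moves(steps=[0,0,0,0.03,-0.001,-0.001,0.4,0,0,0,0.06,-0.001,-0.001,0.4,0,0,0,0.085,-0.001,-0.001,0.4,0,0,0,0.098,-0.001,-0.001,0.4,0,0,0,0.098,-0.001,-0.001,0.4])

```text
time_s: 8.2
tool_pos: [0.4277, 0.2249, 0.081]
tcp_rot: [-0.56, -0.43, 0.563, -0.43]
contact_force: [1.2, -1.3, 0.5]
grip_width: 0.602
```

apply_moves(steps=[0,0,0,0,0,0,0.4])

```text
time_s: 8.3
tool_pos: [0.4284, 0.2257, 0.0826]
tcp_rot: [-0.561, -0.43, 0.562, -0.43]
contact_force: [-0.4, -0.3, 0.5]
grip_width: 0.598
```

```bash
python3 t2.py "(.428,.225,.082)" | tail -2; python3 -c "
from h import *
pic('side','s10',(170,190,290,350),4.5)"
```

```text
8.3 [0.4284 0.2257 0.0826] [-0.38 -0.28  0.52] 0.5976917868896872
TURN [-0.04  0.06  0.06] SHIFT [ 0.0006 -0.0002  0.0007] | 0.1 0.001
```

View pics/s10.png

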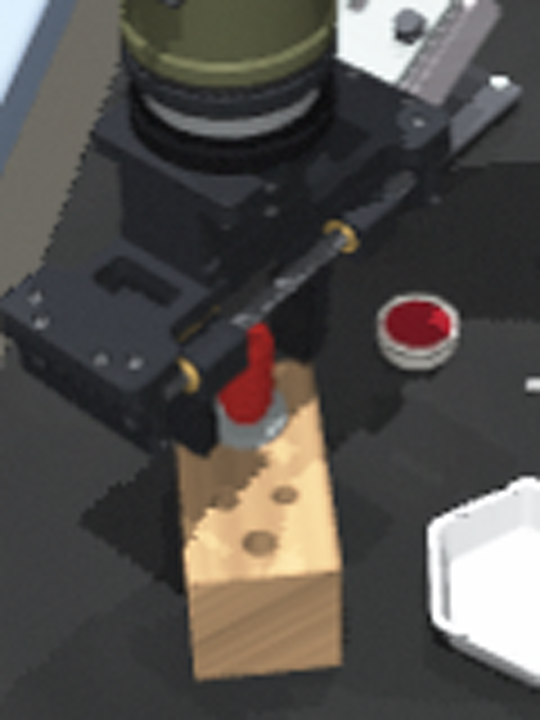

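apply_moves(steps=[0,0,0,0,0,0,0.6,0,0,0,0,0,0,0.7,0,0,0,0,0,0,0.85,0,0,0,0,0,0,1,0,0,0,0,0,0,1])

```text
time_s: 8.85
tool_pos: [0.4275, 0.2263, 0.0825]
tcp_rot: [-0.56, -0.431, 0.561, -0.43]
contact_force: [-0.5, -0.1, 2.9]
grip_width: 0.262
```

apply_moves(steps=[0,0,0,0,0,0,1,0,0,0,0,0,0,1])

```text
time_s: 9.05
tool_pos: [0.4275, 0.2263, 0.0825]
tcp_rot: [-0.56, -0.431, 0.561, -0.43]
contact_force: [-1.7, -0.8, 5.4]
grip_width: 0.267
```

apply_moves(steps=[0,0,0,-0.01,0,0,1,0,0,0,-0.025,0,0,1,0,0,0,-0.045,0,0,1,0,0,0,-0.07,0,0,1,0,0,0,-0.1,0,0,1])

```text
time_s: 9.55
tool_pos: [0.4267, 0.2259, 0.1828]
tcp_rot: [-0.559, -0.431, 0.562, -0.43]
contact_force: [0.6, -0.2, -2.6]
grip_width: 0.263
```

apply_moves(steps=[0,0,0,-0.03,0,0,1,0,0,0,-0.03,0,0,1,0,0,0,-0.03,0,0,1])

```text
time_s: 9.85
tool_pos: [0.4274, 0.2263, 0.2124]
tcp_rot: [-0.56, -0.431, 0.561, -0.43]
contact_force: [0.3, -0.3, -2.5]
grip_width: 0.263
```

```bash
python3 -c "
from h import *
pic('side','s11',(170,150,290,330),4.4)
s=arm.state();print(s['contact_force'],s['grip_width'],s['tool_pos'])"
```

```text
[-0.20202401 -0.08030395 -2.29763353] 0.2626094409091705 [0.42684437 0.22605877 0.2115812 ]
```

View pics/s11.png

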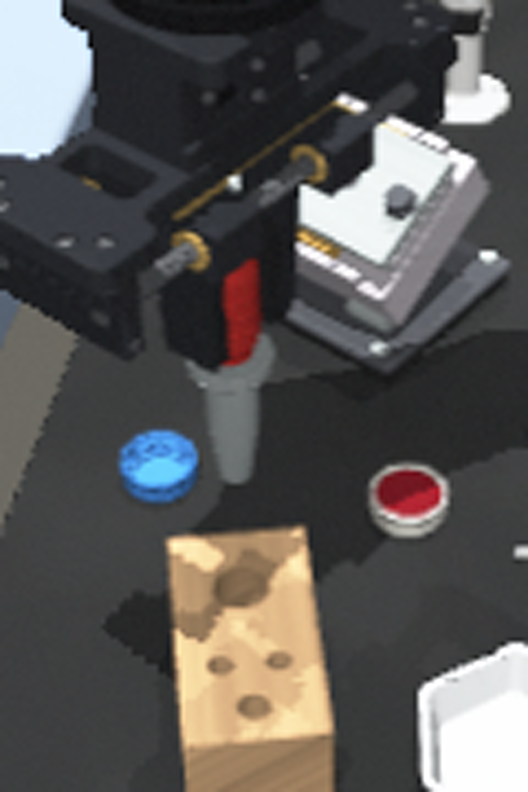

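```bash
python3 - <<'E' | tail -5
from geo import *
s=arm.state(); Rt=R.from_quat(s["tcp_rot"]).as_matrix(); p=s["tool_pos"]
for d in (.0765,.0165):
    n=p+Rt[:,0]*d; c=(proj("side",n)[0]-[170,150])*4.4+1.7; print("pred",c.round(1))
uv=((237.5)/4.4-.5+170,(473.5)/4.4-.5+150)
n=p+Rt[:,0]*.0765
print("nose off in tool axes",(Rt.T@(onz("side",uv,n[2])-n)).round(4)); print(n)
s=arm.state();print(s["time_s"])
E
```

```text
pred [243.1 473.2]
pred [237.8 363.5]
nose off in tool axes [-0.      0.002  -0.0014]
[0.42656161 0.22594417 0.13508181]
9.9
```

```bash
cat > t3.py <<'E'
# usage: t3 x y z(nose above base face, mm) [tilt deg about tool z]; model coords
from geo import *
import sys
B=frame(PSI); bh=PV+B[:,1]*.12
a=[float(v) for v in sys.argv[1:]]; tilt=a[3] if len(a)>3 else 0.
Rg=R.from_matrix(toolR(B))*R.from_euler('z',tilt,degrees=True)
Rg=Rg.as_matrix(); L=.0765; oy=.001
p=bh+B@(np.array(a[:3])/1e3)-Rg[:,0]*L-Rg[:,1]*oy
s=arm.state(); Rt=R.from_quat(s["tcp_rot"]).as_matrix()
n=s["tool_pos"]+Rt[:,0]*L+Rt[:,1]*oy
print("t",s["time_s"],"nose now",(B.T@(n-bh)*1e3).round(1),"F face",(B.T@np.array(s["contact_force"])).round(2),"tq tool",(Rt.T@np.array(s["torque"])).round(2),"grip",round(s["grip_width"],3))
go(p,Rg)
E
python3 t3.py 3.5 0 47 | tail -2
```

```text
t 9.9 nose now [-178.5 -209.   178.2] F face [-1.04 -0.17 -2.05] tq tool [-0.03  0.03 -0.02] grip 0.263
TURN [  0.11 -29.86   0.16] SHIFT [0.0327 0.2087 0.1854] | 29.9 0.281
```

apply_moves(steps=[0,-6,0,-0.02,0.04,0.035,1,0,-12,0,-0.02,0.08,0.07,1,0,-18,0,-0.02,0.12,0.105,1,0,-24,0,-0.01,0.15,0.135,1,0,-29.8,0,0.005,0.18,0.16,1])

```text
time_s: 10.4
tool_pos: [0.5613, 0.0234, 0.2063]
tcp_rot: [-0.395, -0.305, 0.688, -0.527]
contact_force: [0.3, 0.8, -2.9]
grip_width: 0.264
```

apply_moves(steps=[0,0,0,0,0,0,1,0,0,0,0,0,0,1])

```text
time_s: 10.6
tool_pos: [0.559, 0.0253, 0.2042]
tcp_rot: [-0.395, -0.307, 0.688, -0.526]
contact_force: [-0.7, 0.2, -1.9]
grip_width: 0.262
```

```bash
python3 t3.py 3.5 0 47 | tail -2
```

```text
t 10.6 nose now [ -5.8 -29.6  81.8] F face [-1.02 -0.7  -1.63] tq tool [-0.    0.8  -0.09] grip 0.262
TURN [ 0.19 -0.01  0.32] SHIFT [0.0347 0.0294 0.0094] | 0.4 0.046
```

apply_moves(steps=[0,0,0,0,0.015,0.005,1,0,0,0.3,0.015,0.029,0.0095,1,0,0,0.3,0.035,0.029,0.0095,1,0,0,0.3,0.035,0.029,0.0095,1,0,0,0.3,0.035,0.029,0.0095,1])

```text
time_s: 11.1
tool_pos: [0.581, -0.0068, 0.1813]
tcp_rot: [-0.398, -0.305, 0.685, -0.528]
contact_force: [-0.1, 0.4, -2.1]
grip_width: 0.262
```

```bash
python3 t3.py 3.5 0 28 | tail -2;  python3 -c "
from h import *
pic('side','s12',(190,120,280,220),6.5);pic('top','t12',(210,110,310,220),5.5)"; python3 t3.py 3.5 0 28 | tail -2
```

```text
t 11.1 nose now [ 4.4  0.6 49.3] F face [-1.38 -0.24 -1.62] tq tool [-0.02  0.79 -0.01] grip 0.262
TURN [ 0.12 -0.16 -0.17] SHIFT [ 0.0213 -0.0005 -0.0011] | 0.3 0.021
t 11.2 nose now [ 3.7  1.5 50.4] F face [-0.7   0.44 -2.4 ] tq tool [-0.01  0.74  0.03] grip 0.263
TURN [ 0.14 -0.22 -0.29] SHIFT [ 0.0223 -0.0012 -0.0005] | 0.4 0.022
```

View pics/s12.png

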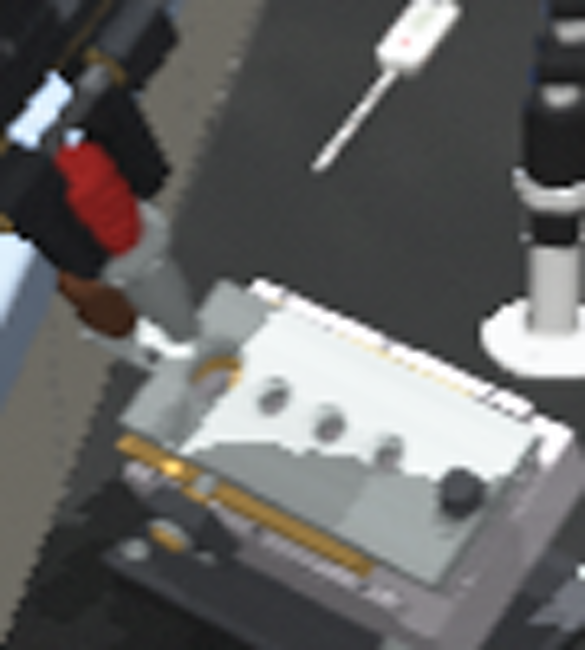

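View pics/t12.png

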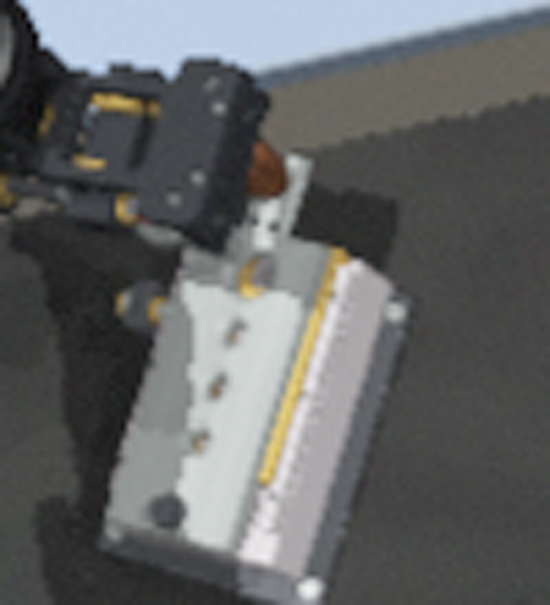

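```bash
python3 - <<'E' | tail -5
from geo import *
B=frame(PSI); bh=PV+B[:,1]*.12
c=lambda v:((proj("side",bh+B@(np.array(v)/1e3))[0]-[190,120])*6.5+2.75).round(1)
for v in((3.7,1.5,50.4),(4.2,0,22.5),(3.7,1.5,110.4),(4.7,1.5,50.4),(3.7,2.5,50.4)): print(v,c(v))
E
```

```text
(3.7, 1.5, 50.4) [189.2 328.1]
(4.2, 0, 22.5) [219.9 365.6]
(3.7, 1.5, 110.4) [126.8 242.1]
(4.7, 1.5, 50.4) [190.7 326. ]
(3.7, 2.5, 50.4) [187.2 327.2]
```

```bash
python3 t3.py 2.6 0.8 27 | tail -2
```

```text
t 11.2 nose now [ 3.7  1.5 50.4] F face [-0.7   0.44 -2.4 ] tq tool [-0.01  0.74  0.03] grip 0.263
TURN [ 0.14 -0.22 -0.29] SHIFT [ 0.0234 -0.0004 -0.0013] | 0.4 0.023
```

apply_moves(steps=[0.1,-0.2,-0.3,0.008,-0.0004,-0.0013,1,0.1,-0.2,-0.3,0.016,-0.0004,-0.0013,1,0.1,-0.2,-0.3,0.023,-0.0004,-0.0013,1,0.1,-0.2,-0.3,0.023,-0.0004,-0.0013,1])

```text
time_s: 11.6
tool_pos: [0.5776, -0.0178, 0.1599]
tcp_rot: [-0.395, -0.304, 0.689, -0.526]
contact_force: [0.1, 0.6, -2.0]
grip_width: 0.266
```

```bash
python3 t3.py 2.6 0.8 20 | tail -2;  python3 -c "
from h import *
pic('side','s13',(190,130,270,210),7);pic('top','t13',(210,110,310,220),5.5)"; python3 t3.py 2.6 .8 20 | tail -2
```

```text
t 11.6 nose now [ 4.1 -0.3 25.1] F face [-1.5  -0.06 -1.45] tq tool [-0.01  0.78 -0.01] grip 0.266
TURN [0.   0.17 0.2 ] SHIFT [ 0.0051  0.0009 -0.0013] | 0.3 0.005
t 11.7 nose now [ 3.6  0.5 26.2] F face [-0.4  -0.09 -1.92] tq tool [-0.    0.79 -0.05] grip 0.267
TURN [-0.    0.09  0.1 ] SHIFT [ 0.0062  0.0002 -0.0009] | 0.1 0.006
```

View pics/s13.png

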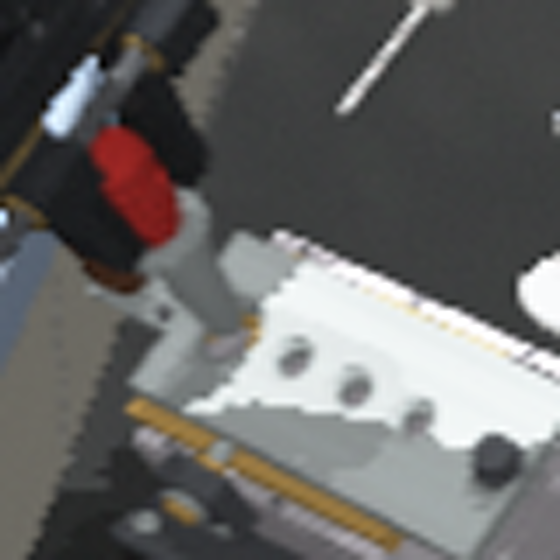

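apply_moves(steps=[0,0,0,0.002,0,-0.001,1,0,0,0,0.004,0,-0.001,1,0,0,0,0.006,0,-0.001,1,0,0,0,0.006,0,-0.001,1])

```text
time_s: 12.1
tool_pos: [0.5779, -0.0191, 0.155]
tcp_rot: [-0.396, -0.304, 0.688, -0.527]
contact_force: [-0.1, -0.4, -1.6]
grip_width: 0.262
```

```bash
python3 t3.py 2.6 0.8 17 | tail -2
```

```text
t 12.1 nose now [ 2.6  0.4 20.2] F face [-0.48 -0.02 -1.61] tq tool [-0.05  0.75 -0.09] grip 0.262
TURN [-0.    0.09  0.09] SHIFT [0.0032 0.0002 0.0001] | 0.1 0.003
```

apply_moves(steps=[0,0,0,0.0015,0,0,1,0,0,0,0.003,0,0,1,0,0,0,0.004,0,0,1,0,0,0,0.004,0,0,1])

```text
time_s: 12.5
tool_pos: [0.5774, -0.0209, 0.1515]
tcp_rot: [-0.396, -0.304, 0.688, -0.527]
contact_force: [0.2, 0.3, -1.6]
grip_width: 0.265
```

```bash
python3 t3.py 2.6 3 17 | tail -2
```

```text
t 12.5 nose now [ 2.5  0.4 16.3] F face [-1.11  0.11 -1.26] tq tool [ 0.02  0.83 -0.18] grip 0.265
TURN [0.   0.08 0.09] SHIFT [-0.0007  0.0025  0.0002] | 0.1 0.003
```

apply_moves(steps=[0,0,0,0,0.001,0,1,0,0,0,0,0.002,0,1,0,0,0,0,0.002,0,1])

```text
time_s: 12.8
tool_pos: [0.579, -0.0213, 0.1516]
tcp_rot: [-0.396, -0.304, 0.688, -0.527]
contact_force: [-3.0, 1.0, -1.2]
grip_width: 0.267
```

apply_moves(steps=[0,0,0,0,0.001,0,1,0,0,0,0,0.001,0,1])

```text
time_s: 13.0
tool_pos: [0.5803, -0.0216, 0.1516]
tcp_rot: [-0.396, -0.304, 0.688, -0.527]
contact_force: [-1.5, 1.2, -1.0]
grip_width: 0.258
```

```bash
python3 t3.py 2.6 4 17 | tail -2
```

```text
t 13.0 nose now [ 2.5  3.4 16.4] F face [-1.12 -1.77 -0.46] tq tool [-0.03  0.74 -0.64] grip 0.258
TURN [0.   0.08 0.1 ] SHIFT [-0.0006  0.0005  0.0002] | 0.1 0.001
```

apply_moves(steps=[0,0,0,0,-0.002,0,1,0,0,0,0,-0.004,0,1,0,0,0,0,-0.004,0,1])

```text
time_s: 13.3
tool_pos: [0.577, -0.0205, 0.1518]
tcp_rot: [-0.396, -0.304, 0.687, -0.527]
contact_force: [-0.3, 0.2, -2.7]
grip_width: 0.262
```

apply_moves(steps=[0,0,0,0,-0.001,0,1,0,0,0,0,-0.001,0,1])

```text
time_s: 13.5
tool_pos: [0.576, -0.0202, 0.1518]
tcp_rot: [-0.396, -0.304, 0.687, -0.527]
contact_force: [0.5, -0.4, -2.3]
grip_width: 0.263
```

apply_moves(steps=[0,0,0,0,-0.001,0,1,0,0,0,0,-0.001,0,1])

```text
time_s: 13.7
tool_pos: [0.5751, -0.0199, 0.1517]
tcp_rot: [-0.396, -0.304, 0.687, -0.527]
contact_force: [0.4, 0.6, -2.0]
grip_width: 0.265
```

```bash
python3 t3.py 2.6 -2 17 | tail -2;python3 -c "
from h import *
pic('side','s14',(190,130,270,210),7)"
```

```text
t 13.7 nose now [ 2.2 -1.9 16.6] F face [-1.62  0.2  -1.41] tq tool [-0.08  0.84  0.24] grip 0.265
TURN [0.   0.05 0.01] SHIFT [-0.0004 -0.0001  0.0004] | 0.0 0.001
```

View pics/s14.png

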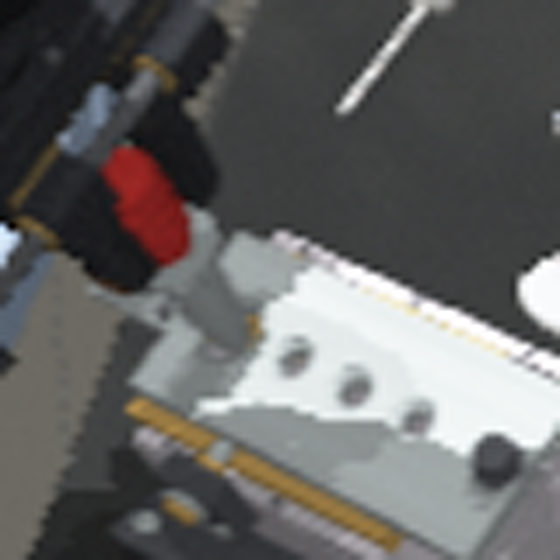

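apply_moves(steps=[0,0,0,0,-0.001,0,1,0,0,0,0,-0.001,0,1])

```text
time_s: 13.95
tool_pos: [0.5742, -0.0197, 0.1518]
tcp_rot: [-0.396, -0.304, 0.687, -0.527]
contact_force: [2.1, 0.4, -2.6]
grip_width: 0.259
```

```bash
python3 t3.py 2.6 -2 17 | tail -2
```

```text
t 13.95 nose now [ 2.3 -2.9 16.7] F face [-2.07  1.96 -1.77] tq tool [0.   0.84 0.46] grip 0.259
TURN [0.   0.04 0.01] SHIFT [-0.0003  0.0009  0.0004] | 0.0 0.001
```

apply_moves(steps=[0,0,0,0,-0.001,0,1,0,0,0,0,-0.001,0,1])

```text
time_s: 14.15
tool_pos: [0.5731, -0.0194, 0.1518]
tcp_rot: [-0.396, -0.304, 0.687, -0.527]
contact_force: [2.4, -0.1, -2.3]
grip_width: 0.259
```

```bash
python3 t3.py 2.6 -2 17 | tail -2
```

```text
t 14.15 nose now [ 2.3 -4.  16.7] F face [-1.62  2.31 -1.68] tq tool [-0.03  0.86  0.52] grip 0.259
TURN [0.   0.05 0.02] SHIFT [-0.0003  0.002   0.0004] | 0.1 0.002
```

apply_moves(steps=[0,0,0,0,0.0035,-0.001,1,0,0,0,0,0.0065,-0.0015,1,0,0,0,0,0.0065,-0.0015,1])

```text
time_s: 14.45
tool_pos: [0.5787, -0.0202, 0.1506]
tcp_rot: [-0.396, -0.304, 0.688, -0.526]
contact_force: [-1.1, 1.2, -1.6]
grip_width: 0.261
```

```bash
python3 t3.py 1 3 13 | tail -2
```

```text
t 14.45 nose now [ 1.2  1.4 16. ] F face [-1.55 -1.39 -0.99] tq tool [ 0.01  0.74 -0.25] grip 0.261
TURN [-0.01  0.12  0.19] SHIFT [ 0.003   0.0014 -0.0001] | 0.2 0.003
```

apply_moves(steps=[0,0,0,0.001,0.0003,0,1,0,0,0,0.0025,0.0003,0,1,0,0,0,0.0025,0.0003,0,1])

```text
time_s: 14.75
tool_pos: [0.5785, -0.0215, 0.1485]
tcp_rot: [-0.396, -0.304, 0.688, -0.527]
contact_force: [-1.8, -0.5, -1.9]
grip_width: 0.261
```

```bash
python3 t3.py 1 3 13 | tail -2
```

```text
t 14.75 nose now [ 1.2  1.5 13.5] F face [-0.18 -1.58 -2.11] tq tool [-0.02  0.71 -0.45] grip 0.261
TURN [0.01 0.11 0.16] SHIFT [ 0.0005  0.0012 -0.0001] | 0.2 0.001
```

apply_moves(steps=[0,0,0,0.001,0,0,1,0,0,0,0.001,0,0,1])

```text
time_s: 14.95
tool_pos: [0.5786, -0.0218, 0.1477]
tcp_rot: [-0.396, -0.304, 0.688, -0.527]
contact_force: [-1.5, 0.6, -1.7]
grip_width: 0.263
```

apply_moves(steps=[0,0,0,0.001,0,0,1,0,0,0,0.001,0,0,1])

```text
time_s: 15.15
tool_pos: [0.5786, -0.0223, 0.1469]
tcp_rot: [-0.396, -0.304, 0.688, -0.527]
contact_force: [-2.1, 0.4, -1.3]
grip_width: 0.262
```

```bash
python3 t3.py 1 3 10 | tail -2
```

```text
t 15.15 nose now [ 1.1  2.  11.8] F face [-0.49 -2.17 -1.19] tq tool [-0.01  0.6  -0.72] grip 0.262
TURN [0.01 0.09 0.12] SHIFT [0.0018 0.0009 0.    ] | 0.2 0.002
```

apply_moves(steps=[0,0,0,0.001,0,0,1,0,0,0,0.001,0,0,1])

```text
time_s: 15.35
tool_pos: [0.5787, -0.0228, 0.1461]
tcp_rot: [-0.396, -0.304, 0.688, -0.527]
contact_force: [-2.2, 0.6, -1.2]
grip_width: 0.261
```

```bash
python3 t3.py 1 3 10 | tail -2
```

```text
t 15.35 nose now [ 1.1  2.2 10.8] F face [-0.67 -2.26 -1.04] tq tool [ 0.02  0.57 -0.64] grip 0.261
TURN [-0.    0.09  0.1 ] SHIFT [0.0008 0.0007 0.    ] | 0.1 0.001
```

apply_moves(steps=[0,0,0,0.001,0,0,1,0,0,0,0.0015,0,0,1,0,0,0,0.0015,0,0,1])

```text
time_s: 15.65
tool_pos: [0.5786, -0.0235, 0.1448]
tcp_rot: [-0.396, -0.304, 0.688, -0.527]
contact_force: [-3.2, 0.6, -1.3]
grip_width: 0.262
```

```bash
python3 t3.py 1 3 8 | tail -2
```

```text
t 15.65 nose now [1.  2.2 9.3] F face [-0.46 -3.3  -1.26] tq tool [ 0.03  0.56 -0.81] grip 0.262
TURN [0.   0.08 0.09] SHIFT [0.0013 0.0006 0.0001] | 0.1 0.001
```

apply_moves(steps=[0,0,0,0.001,0,0,1,0,0,0,0.0015,0,0,1,0,0,0,0.0015,0,0,1])

```text
time_s: 15.95
tool_pos: [0.5785, -0.0242, 0.1436]
tcp_rot: [-0.396, -0.304, 0.688, -0.527]
contact_force: [-3.3, 0.5, 0.4]
grip_width: 0.265
```

```bash
python3 t3.py 1 3 8 | tail -2;python3 -c "
from h import *
pic('side','s15',(190,130,270,210),7)"
```

```text
t 15.95 nose now [1.  2.4 8. ] F face [ 0.55 -3.3   0.14] tq tool [-0.07  0.5  -0.78] grip 0.265
TURN [-0.    0.08  0.07] SHIFT [-0.      0.0005  0.0001] | 0.1 0.0
```

View pics/s15.png

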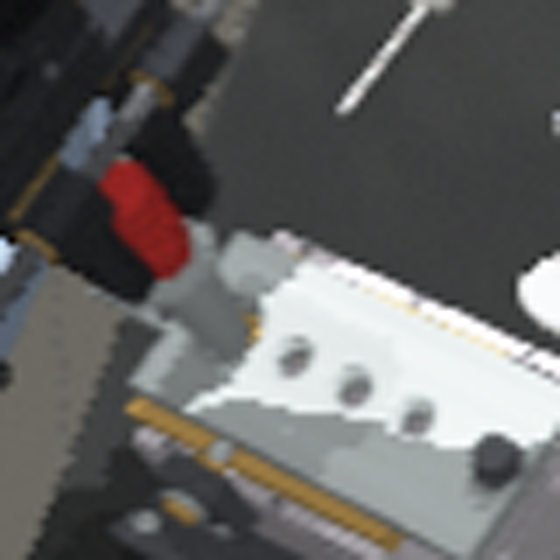

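apply_moves(steps=[0,0,0,0.001,0,0,1,0,0,0,0.001,0,0,1])

```text
time_s: 16.2
tool_pos: [0.5785, -0.0246, 0.1428]
tcp_rot: [-0.396, -0.304, 0.688, -0.527]
contact_force: [-2.0, 1.5, 1.6]
grip_width: 0.265
```

```bash
python3 t3.py 1 3 8 | tail -2
```

```text
t 16.2 nose now [1.  2.5 7.1] F face [-0.05 -2.29  1.86] tq tool [-0.03  0.45 -0.76] grip 0.265
TURN [-0.    0.07  0.06] SHIFT [-0.0009  0.0004  0.0001] | 0.1 0.001
```

apply_moves(steps=[0,0,0,0.001,0,0,1,0,0,0,0.001,0,0,1])

```text
time_s: 16.4
tool_pos: [0.5783, -0.0251, 0.1418]
tcp_rot: [-0.396, -0.304, 0.688, -0.527]
contact_force: [-3.7, 1.3, 1.3]
grip_width: 0.259
```

```bash
python3 t3.py 1 3 8 | tail -2
```

```text
t 16.4 nose now [1.  2.4 5.9] F face [ 0.42 -3.93  1.28] tq tool [ 0.01  0.42 -0.84] grip 0.259
TURN [-0.    0.07  0.07] SHIFT [-0.0021  0.0005  0.0001] | 0.1 0.002
```

apply_moves(steps=[0,0,0,0.0005,-0.0005,-0.0007,1,0,0,0,0.001,-0.001,-0.0013,1,0,0,0,0.0015,-0.001,-0.0013,1,0,0,0,0.0015,-0.001,-0.0013,1])

```text
time_s: 16.8
tool_pos: [0.5774, -0.025, 0.14]
tcp_rot: [-0.396, -0.304, 0.688, -0.527]
contact_force: [-1.7, 0.2, 1.9]
grip_width: 0.261
```

```bash
python3 t3.py 0 3 0 | tail -2
```

```text
t 16.8 nose now [0.2 1.5 4.3] F face [ 1.14 -1.73  1.52] tq tool [-0.04 -0.03 -0.58] grip 0.261
TURN [-0.02  0.11  0.07] SHIFT [ 0.0043  0.0014 -0.0001] | 0.1 0.005
```

apply_moves(steps=[0,0,0,0.001,-0.0003,0,1,0,0,0,0.0015,-0.0005,0,1,0,0,0,0.0015,-0.0005,0,1])

```text
time_s: 17.1
tool_pos: [0.5768, -0.0253, 0.1386]
tcp_rot: [-0.396, -0.304, 0.688, -0.527]
contact_force: [-2.1, -0.1, 1.2]
grip_width: 0.263
```

```bash
python3 t3.py 0 3 0 | tail -2
```

```text
t 17.1 nose now [-0.1  1.   2.8] F face [ 1.18 -2.04  0.69] tq tool [-0.   -0.06 -0.5 ] grip 0.263
TURN [-0.    0.09  0.06] SHIFT [0.0028 0.0019 0.0002] | 0.1 0.003
```

apply_moves(steps=[0,0,0,0.001,-0.0002,0,1,0,0,0,0.0015,-0.0003,0,1,0,0,0,0.0015,-0.0003,0,1])

```text
time_s: 17.4
tool_pos: [0.5762, -0.0259, 0.1373]
tcp_rot: [-0.396, -0.304, 0.688, -0.527]
contact_force: [-0.7, 0.1, 1.3]
grip_width: 0.259
```

apply_moves(steps=[0,0,0,0.001,-0.0002,0,1,0,0,0,0.0015,-0.0003,0,1,0,0,0,0.0015,-0.0003,0,1])

```text
time_s: 17.7
tool_pos: [0.5757, -0.0265, 0.136]
tcp_rot: [-0.396, -0.304, 0.688, -0.527]
contact_force: [-1.4, -0.7, 1.1]
grip_width: 0.261
```

```bash
python3 t3.py 0 1 -3 | tail -2;python3 -c "
from h import *
pic('side','s16',(190,130,270,210),7)"
```

```text
t 17.7 nose now [-0.2  0.3 -0.2] F face [ 1.41 -1.16  0.46] tq tool [ 0.04 -0.05 -0.45] grip 0.261
TURN [-0.    0.08  0.07] SHIFT [0.0028 0.0006 0.0003] | 0.1 0.003
```

View pics/s16.png

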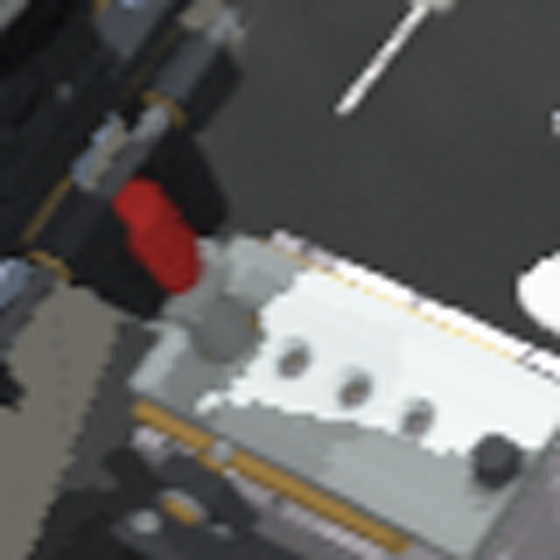

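apply_moves(steps=[0,0,0,0.001,-0.0002,0,1,0,0,0,0.0015,-0.0003,0,1,0,0,0,0.0015,-0.0003,0,1])

```text
time_s: 18.05
tool_pos: [0.5752, -0.0271, 0.1346]
tcp_rot: [-0.396, -0.304, 0.688, -0.527]
contact_force: [-0.9, -1.2, 4.2]
grip_width: 0.263
```

```bash
python3 t3.py 0 1 -3 | tail -2
```

```text
t 18.05 nose now [-0.3 -0.  -1.6] F face [ 3.27 -0.59  2.96] tq tool [-0.   -0.12 -0.41] grip 0.263
TURN [0.   0.07 0.07] SHIFT [0.0014 0.0009 0.0004] | 0.1 0.002
```

apply_moves(steps=[0,0,0,0.001,-0.0001,0,1,0,0,0,0.0015,-0.0002,0,1,0,0,0,0.0015,-0.0002,0,1])

```text
time_s: 18.35
tool_pos: [0.5748, -0.0279, 0.1332]
tcp_rot: [-0.396, -0.304, 0.688, -0.527]
contact_force: [-1.8, -1.4, 1.2]
grip_width: 0.259
```

```bash
python3 t3.py 0 1 -3 | tail -2
```

```text
t 18.35 nose now [-0.2 -0.3 -3.3] F face [ 2.2  -1.35  0.15] tq tool [-0.   -0.05 -0.38] grip 0.259
TURN [0.   0.08 0.08] SHIFT [-0.0003  0.0012  0.0004] | 0.1 0.001
```

apply_moves(steps=[0,0,0,0.001,0,0,1,0,0,0,0.002,0,0,1,0,0,0,0.0025,0,0,1,0,0,0,0.0025,0,0,1])

```text
time_s: 18.75
tool_pos: [0.5744, -0.0291, 0.1311]
tcp_rot: [-0.396, -0.304, 0.688, -0.527]
contact_force: [-3.2, -1.7, 0.5]
grip_width: 0.261
```

```bash
python3 t3.py 0 1 -3 | tail -2
```

```text
t 18.75 nose now [-0.2 -0.3 -5.7] F face [ 2.41 -2.65 -0.82] tq tool [ 0.07 -0.14 -0.44] grip 0.261
TURN [-0.    0.09  0.09] SHIFT [-0.0027  0.0012  0.0003] | 0.1 0.003
```

apply_moves(steps=[0,0,0,0.001,0,0,1,0,0,0,0.002,0,0,1,0,0,0,0.0025,0,0,1,0,0,0,0.0025,0,0,1])

```text
time_s: 19.15
tool_pos: [0.5741, -0.0302, 0.129]
tcp_rot: [-0.396, -0.304, 0.688, -0.527]
contact_force: [-2.7, -1.4, 1.2]
grip_width: 0.265
```

```bash
python3 t3.py 0 1 -3 | tail -2
```

```text
t 19.15 nose now [-0.2 -0.4 -8.2] F face [ 2.41 -2.29  0.04] tq tool [-0.04 -0.14 -0.38] grip 0.265
TURN [0.   0.08 0.09] SHIFT [-0.0052  0.0012  0.0003] | 0.1 0.005
```

apply_moves(steps=[0,0,0,0.001,0,0,1,0,0,0,0.002,0,0,1,0,0,0,0.003,0,0,1,0,0,0,0.003,0,0,1])

```text
time_s: 19.55
tool_pos: [0.5736, -0.0318, 0.1263]
tcp_rot: [-0.396, -0.304, 0.688, -0.527]
contact_force: [-3.3, -2.0, 1.5]
grip_width: 0.261
```

```bash
python3 t3.py 0 1 -3 | tail -2
```

```text
t 19.55 nose now [ -0.2  -0.4 -11.3] F face [ 3.18 -2.71 -0.11] tq tool [-0.05 -0.18 -0.53] grip 0.261
TURN [-0.    0.09  0.1 ] SHIFT [-0.0083  0.0013  0.0003] | 0.1 0.008
```

apply_moves(steps=[0,0,0,0.001,0,0,1,0,0,0,0.002,0,0,1,0,0,0,0.003,0,0,1,0,0,0,0.003,0,0,1])

```text
time_s: 19.95
tool_pos: [0.5731, -0.0332, 0.1237]
tcp_rot: [-0.396, -0.304, 0.688, -0.527]
contact_force: [-2.7, -2.7, 1.6]
grip_width: 0.259
```

```bash
python3 t3.py 0 1 -3 | tail -2
```

```text
t 19.95 nose now [ -0.2  -0.5 -14.4] F face [ 3.64 -1.86 -0.3 ] tq tool [ 0.02 -0.3  -0.64] grip 0.259
TURN [0.   0.09 0.11] SHIFT [-0.0114  0.0014  0.0003] | 0.1 0.011
```

apply_moves(steps=[0,0,0,0.001,0,0,1,0,0,0,0.002,0,0,1,0,0,0,0.003,0,0,1,0,0,0,0.004,0,0,1,0,0,0,0.004,0,0,1])

```text
time_s: 20.45
tool_pos: [0.5726, -0.0352, 0.1203]
tcp_rot: [-0.396, -0.304, 0.688, -0.527]
contact_force: [-4.3, -2.1, 2.4]
grip_width: 0.262
```

```bash
python3 t3.py 0 1 -3 | tail -2;python3 -c "
from h import *
pic('side','s17',(190,130,270,210),7)"
```

```text
t 20.45 nose now [ -0.1  -0.6 -18.3] F face [ 3.91 -3.63  0.49] tq tool [-0.01 -0.34 -0.84] grip 0.262
TURN [0.   0.09 0.11] SHIFT [-0.0153  0.0014  0.0003] | 0.1 0.015
```

View pics/s17.png

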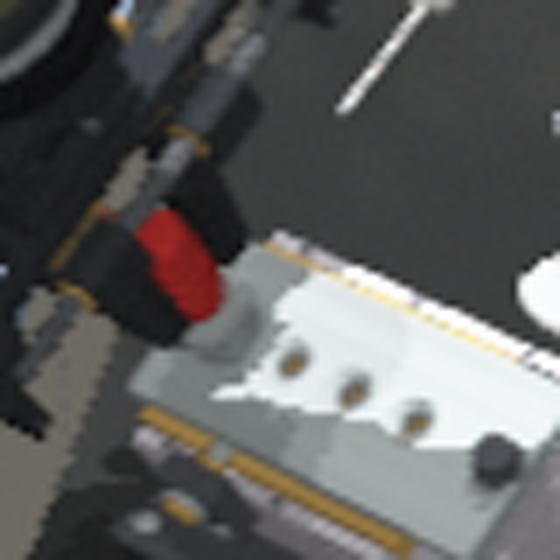

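apply_moves(steps=[0,0,0,0.001,-0.0003,0,1,0,0,0,0.002,-0.0006,0,1,0,0,0,0.003,-0.0006,0,1,0,0,0,0.004,-0.0006,0,1,0,0,0,0.004,-0.0006,0,1])

```text
time_s: 21.0
tool_pos: [0.5717, -0.0369, 0.1168]
tcp_rot: [-0.396, -0.304, 0.688, -0.527]
contact_force: [-3.4, -2.6, 2.2]
grip_width: 0.263
```

```bash
python3 t3.py 0 1 -3 | tail -2
```

```text
t 21.0 nose now [ -0.2  -0.9 -22.3] F face [ 4.05 -2.57  0.23] tq tool [ 0.02 -0.51 -0.67] grip 0.263
TURN [-0.    0.09  0.08] SHIFT [-0.0193  0.0017  0.0003] | 0.1 0.019
```

apply_moves(steps=[0,0,0,0.001,0,0,1,0,0,0,0.002,0,0,1,0,0,0,0.003,0,0,1,0,0,0,0.004,0,0,1,0,0,0,0.004,0,0,1])

```text
time_s: 21.5
tool_pos: [0.5711, -0.0389, 0.1133]
tcp_rot: [-0.396, -0.304, 0.688, -0.527]
contact_force: [-4.1, -3.4, 2.3]
grip_width: 0.267
```

```bash
python3 t3.py 0 1 -3 | tail -2
```

```text
t 21.5 nose now [ -0.2  -1.  -26.3] F face [ 4.88 -3.05 -0.21] tq tool [-0.09 -0.56 -0.73] grip 0.267
TURN [-0.    0.09  0.09] SHIFT [-0.0233  0.0018  0.0003] | 0.1 0.023
```

apply_moves(steps=[0,0,0,0.001,-0.0003,0,1,0,0,0,0.002,-0.0003,0,1,0,0,0,0.003,-0.0003,0,1,0,0,0,0.004,-0.0003,0,1,0,0,0,0.004,-0.0003,0,1])

```text
time_s: 22.0
tool_pos: [0.5704, -0.0408, 0.1099]
tcp_rot: [-0.396, -0.304, 0.688, -0.527]
contact_force: [-3.8, -3.1, 2.2]
grip_width: 0.261
```

```bash
python3 t3.py 0 1 -3 | tail -2
```

```text
t 22.0 nose now [ -0.1  -1.2 -30.3] F face [ 4.54 -2.82 -0.08] tq tool [ 0.02 -0.61 -0.67] grip 0.261
TURN [-0.01  0.09  0.08] SHIFT [-0.0273  0.0021  0.0003] | 0.1 0.027
```

apply_moves(steps=[0,0,0,0.001,0,0,1,0,0,0,0.002,0,0,1,0,0,0,0.003,0,0,1,0,0,0,0.003,0,0,1])

```text
time_s: 22.4
tool_pos: [0.57, -0.0417, 0.1081]
tcp_rot: [-0.396, -0.304, 0.688, -0.527]
contact_force: [-5.3, -0.4, 9.5]
grip_width: 0.263
```

```bash
python3 t3.py 0 1 -3 | tail -2;python3 -c "
from h import *
pic('side','s18',(190,130,270,210),7)"
```

```text
t 22.4 nose now [ -0.2  -1.3 -32.3] F face [ 6.32 -5.05  7.35] tq tool [-0.01 -0.92 -1.11] grip 0.263
TURN [-0.    0.07  0.07] SHIFT [-0.0293  0.0022  0.0003] | 0.1 0.029
```

View pics/s18.png

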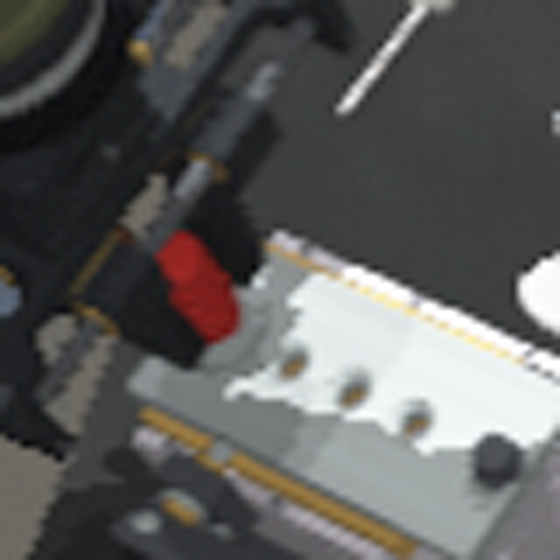

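apply_moves(steps=[0,0,0,0,-0.0007,0.0004,1,0,0,0,0.001,-0.0007,0.0004,1,0,0,0,0.001,-0.0007,0.0004,1])

```text
time_s: 22.75
tool_pos: [0.57, -0.0418, 0.108]
tcp_rot: [-0.397, -0.304, 0.687, -0.527]
contact_force: [-4.9, 1.4, 12.6]
grip_width: 0.262
```

```bash
python3 t3.py 0 1 -3 | tail -2
```

```text
t 22.75 nose now [ -0.2  -1.2 -32.5] F face [ 6.23 -5.13 10.91] tq tool [-0.07 -1.01 -1.15] grip 0.262
TURN [-0.01  0.01 -0.02] SHIFT [-0.0295  0.0023  0.0003] | 0.0 0.03
```

apply_moves(steps=[0,0,0,0.001,0,0,1,0,0,0,0.002,0,0,1,0,0,0,0.002,0,0,1])

```text
time_s: 23.05
tool_pos: [0.57, -0.0419, 0.1077]
tcp_rot: [-0.397, -0.304, 0.687, -0.528]
contact_force: [-7.6, 7.2, 25.7]
grip_width: 0.266
```

```bash
python3 t3.py 0 1 -3 | tail -2
```

```text
t 23.05 nose now [ -0.3  -1.1 -32.8] F face [ 8.53 -9.18 24.73] tq tool [ 0.01 -1.42 -1.81] grip 0.266
TURN [-0.01 -0.01 -0.07] SHIFT [-0.0298  0.0022  0.0003] | 0.1 0.03
```

```bash
python3 - <<'E' | tail -9
from geo import *
pic('side','s19',(208,150,248,190),14)
pic('top','t19',(220,120,290,200),8)
B=frame(PSI); bh=PV+B[:,1]*.12
c=lambda v:((proj("side",bh+B@(np.array(v)/1e3))[0]-[208,150])*14+6.5).round(0)
print("if home: collar under ctr",c((-1,0,22.5)),"collar top ctr",c((-1,0,28.5)),"handle top",c((-1,0,74.5)), "handle bottom", c((-1,0,36.5)))
for a in range(0,360,60): print(a,c((-1+17*np.cos(np.radians(a)),17*np.sin(np.radians(a)),22.5)),c((-1+17*np.cos(np.radians(a)),17*np.sin(np.radians(a)),28.5)))
E
```

```text
cNr [ 0.4256 -0.04    0.1013] gap 0.0
lens [np.float64(0.0676098056393243), np.float64(0.14885007159753835), np.float64(0.15390310104803773), np.float64(0.11986596353165611)]
if home: collar under ctr [206. 392.] collar top ctr [193. 375.] handle top [ 95. 241.] handle bottom [177. 352.]
0 [259. 314.] [247. 297.]
60 [169. 323.] [157. 306.]
120 [116. 400.] [103. 384.]
180 [152. 470.] [139. 453.]
240 [243. 462.] [230. 445.]
300 [297. 383.] [285. 366.]
```

View pics/s19.png

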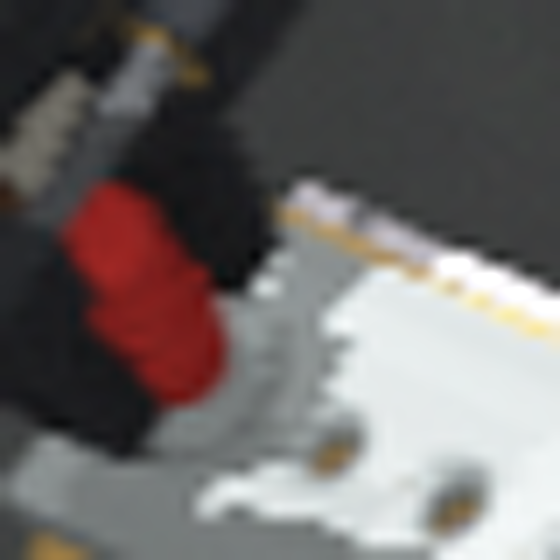

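View pics/t19.png

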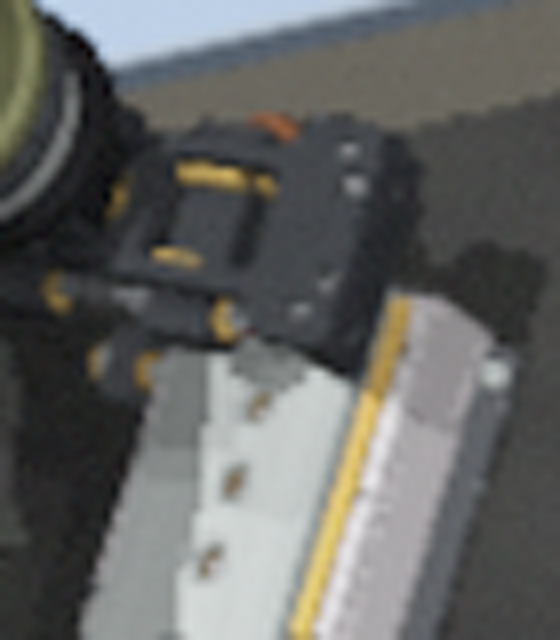

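apply_moves(steps=[0,0,0,-0.0025,-0.001,0.001,1,0,0,0,-0.0025,-0.001,0.001,0.8,0,0,0,-0.0025,-0.001,0.001,0.6,0,0,0,-0.0025,-0.001,0.001,0.4,0,0,0,-0.0025,-0.001,0.001,0.4])

```text
time_s: 23.65
tool_pos: [0.5689, -0.0419, 0.1069]
tcp_rot: [-0.397, -0.305, 0.687, -0.527]
contact_force: [0.3, -0.5, -0.3]
grip_width: 0.514
```

```bash
python3 t3.py 0 1 -3 | tail -2
```

```text
t 23.65 nose now [ -0.5  -2.2 -33.6] F face [ 0.2   0.39 -0.41] tq tool [-0.    0.49 -0.02] grip 0.514
TURN [ 0.06 -0.04 -0.  ] SHIFT [-0.0306  0.0033  0.0004] | 0.1 0.031
```

apply_moves(steps=[0,0,0,-0.02,0,0,0.4,0,0,0,-0.06,0,0,0.4,0,0,0,-0.1,0,0,0.4,0,0,0,-0.13,-0.03,0,0.4,0,0,0,-0.13,-0.07,0,0.4])

```text
time_s: 24.15
tool_pos: [0.5214, 0.0411, 0.2223]
tcp_rot: [-0.4, -0.304, 0.684, -0.528]
contact_force: [0.5, 1.2, -1.0]
grip_width: 0.601
```

```bash
python3 -c "
from h import *
pic('side','s20',(195,130,275,210),7);pic('top','t20',(220,120,290,200),8)"; python3 t3.py 0 0 40|tail -2
```

```text
t 24.25 nose now [ -0.7 -77.7  97.1] F face [-0.66 -0.02  0.2 ] tq tool [0.01 0.52 0.08] grip 0.599
TURN [0.34 0.01 0.23] SHIFT [0.0568 0.0776 0.0011] | 0.4 0.096
```

View pics/s20.png

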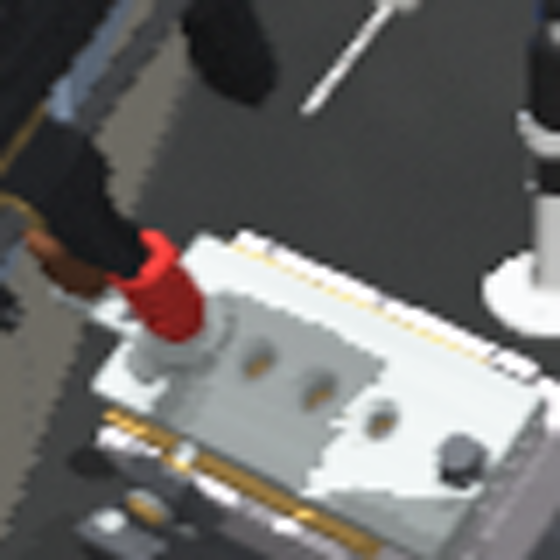

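View pics/t20.png

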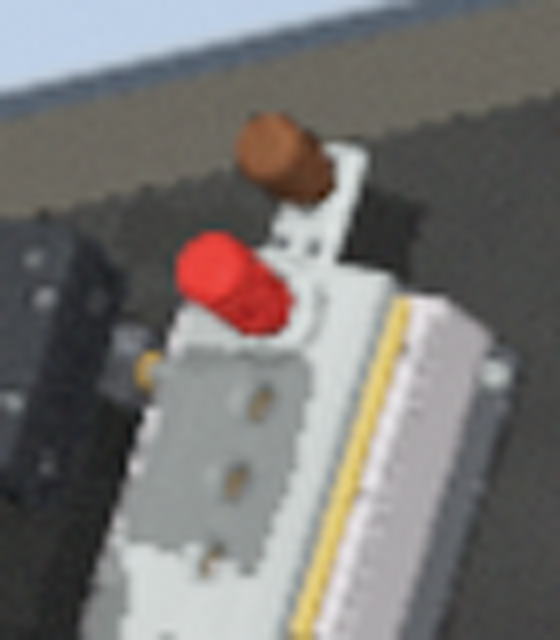

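```bash
python3 - <<'E' | tail -12
from geo import *
B=frame(PSI); bh=PV+B[:,1]*.12
ct=lambda v:((proj("top",bh+B@(np.array(v)/1e3))[0]-[220,120])*8+3.5).round(0)
cs=lambda v:((proj("side",bh+B@(np.array(v)/1e3))[0]-[195,130])*7+3).round(0)
print("knob top",ct((0,45,64.5)),cs((0,45,64.5)))
for up in(0,2.5,5): print(up,"handle top",ct((0,0,74.5+up)),cs((0,0,74.5+up)),"handle bot",ct((0,0,36.5+up)),cs((0,0,36.5+up)),"collar top",ct((0,0,28.5+up)),cs((0,0,28.5+up)))
print("holes",[ct((0,y-120,22.5)) for y in(91,64,36.7,0)],[cs((0,y-120,22.5)) for y in(91,64,36.7,0)])
E
```

```text
h3 [ 0.4839 -0.0411  0.0957] gap 0.0019
screwtop [ 0.4548 -0.0185  0.0956] gap 0.0012
cFl [ 0.5873 -0.0696  0.1004] gap 0.0024
cFr [ 0.5534 -0.1216  0.1274] gap 0.0014
cNl [0.4632 0.0082 0.0741] gap 0.0054
cNr [ 0.4256 -0.04    0.1013] gap 0.0
lens [np.float64(0.0676098056393243), np.float64(0.14885007159753835), np.float64(0.15390310104803773), np.float64(0.11986596353165611)]
knob top [261. 143.] [ 54. 228.]
0 handle top [206. 265.] [140. 258.] handle bot [262. 303.] [181. 314.] collar top [273. 311.] [189. 325.]
2.5 handle top [202. 263.] [137. 254.] handle bot [258. 300.] [178. 310.] collar top [269. 308.] [186. 321.]
5 handle top [198. 260.] [134. 250.] handle bot [254. 298.] [176. 306.] collar top [266. 306.] [184. 318.]
holes [array([256., 400.]), array([232., 479.]), array([208., 558.]), array([176., 666.])] [array([259., 364.]), array([320., 392.]), array([383., 423.]), array([471., 464.])]
```

apply_moves(steps=[0,0,0,-0.03,-0.03,-0.02,0.4,0,0,0,-0.05,-0.06,-0.05,0.4,0,0,0,-0.05,-0.06,-0.05,0.4])

```text
time_s: 24.55
tool_pos: [0.4763, 0.1276, 0.2371]
tcp_rot: [-0.396, -0.309, 0.684, -0.529]
contact_force: [-0.2, 1.3, -0.1]
grip_width: 0.601
```

```bash
python3 -c "
from h import *
pic('side','s21',(205,145,255,195),12);pic('top','t21',(225,125,275,175),12)"; python3 t3.py 0 0 40|tail -2
```

```text
t 24.65 nose now [ -50.6 -132.4  146.8] F face [ 0.35  0.71 -0.23] tq tool [0.   0.55 0.1 ] grip 0.597
TURN [ 0.15  0.03 -0.03] SHIFT [0.1069 0.1322 0.0509] | 0.2 0.177
```

View pics/s21.png

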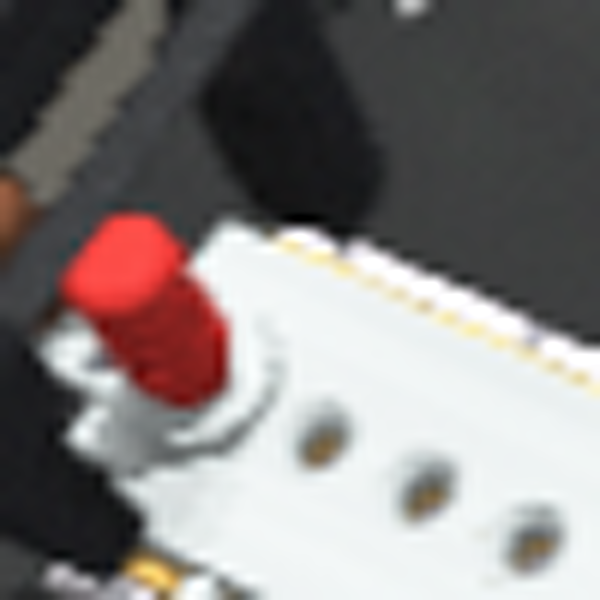

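View pics/t21.png

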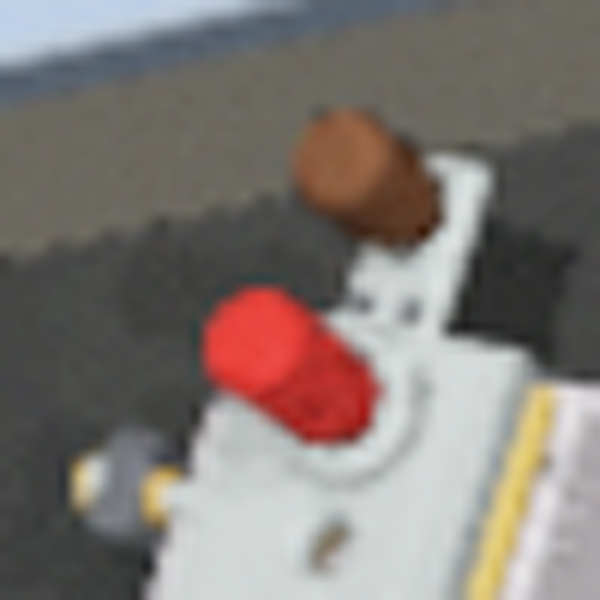

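```bash
cat > t4.py <<'E'
# TCP target in face coords mm
from geo import *
import sys
B=frame(PSI); bh=PV+B[:,1]*.12
a=np.array([float(v) for v in sys.argv[1:4]])
s=arm.state(); print("t",s["time_s"],"tcp",(B.T@(s["tool_pos"]-bh)*1e3).round(2),"F",(B.T@np.array(s["contact_force"])).round(2),s["grip_width"])
go(bh+B@(a/1e3),toolR(B))
E
python3 t4.py 0 -1 100|tail -2
```

```text
t 24.65 tcp [ -50.61 -133.4   223.3 ] F [ 0.35  0.71 -0.23] 0.5974358323600215
TURN [ 0.15  0.03 -0.03] SHIFT [0.1234 0.1322 0.0509] | 0.2 0.188
```

apply_moves(steps=[0,0,0,0.02,0.04,0.015,1,0,0,0,0.045,0.08,0.03,1,0,0,0,0.07,0.11,0.045,1,0,0,0,0.09,0.132,0.051,1,0,0,0,0.11,0.132,0.051,1])

```text
time_s: 25.15
tool_pos: [0.5817, -0.0168, 0.1687]
tcp_rot: [-0.398, -0.301, 0.689, -0.526]
contact_force: [-0.9, 0.2, -0.2]
grip_width: 0.167
```

apply_moves(steps=[0,0,0,0,0,0,1,0,0,0,0,0,0,1,0,0,0,0,0,0,1])

```text
time_s: 25.45
tool_pos: [0.5795, -0.0098, 0.1693]
tcp_rot: [-0.396, -0.304, 0.687, -0.527]
contact_force: [0.5, 0.4, -0.5]
grip_width: 0.008
```

```bash
python3 t4.py 0 -1 84|tail -2
```

```text
t 25.45 tcp [  1.52  -1.28 113.84] F [-0.66  0.39 -0.18] 0.007857178398884697
TURN [ 0.02  0.02 -0.  ] SHIFT [ 0.0298  0.0003 -0.0015] | 0.0 0.03
```

apply_moves(steps=[0,0,0,0.01,0,-0.0015,1,0,0,0,0.02,0,-0.0015,1,0,0,0,0.029,0,-0.0015,1,0,0,0,0.029,0,-0.0015,1,0,0,0,0.029,0,-0.0015,1])

```text
time_s: 25.95
tool_pos: [0.5753, -0.0235, 0.1427]
tcp_rot: [-0.396, -0.304, 0.688, -0.527]
contact_force: [-0.7, -0.2, -0.2]
grip_width: 0.007
```

apply_moves(steps=[0,0,0,0.002,0,0,1,0,0,0,0.003,0,0,1,0,0,0,0.003,0,0,1])

```text
time_s: 26.25
tool_pos: [0.5751, -0.0247, 0.1404]
tcp_rot: [-0.396, -0.304, 0.688, -0.527]
contact_force: [0.8, -0.4, -0.2]
grip_width: 0.004
```

```bash
python3 t4.py 0 -1 80|tail -2
```

```text
t 26.25 tcp [ 0.46 -1.69 81.02] F [ 0.06  0.85 -0.28] 0.003732855175527442
TURN [-0.    0.07  0.06] SHIFT [ 0.001   0.0007 -0.0005] | 0.1 0.001
```

apply_moves(steps=[0,0,0,0.001,0,0,1,0,0,0,0.002,0,0,1,0,0,0,0.002,0,0,1])

```text
time_s: 26.55
tool_pos: [0.5752, -0.0251, 0.1395]
tcp_rot: [-0.396, -0.304, 0.687, -0.527]
contact_force: [-0.8, 2.6, 6.7]
grip_width: 0.004
```

```bash
python3 t4.py 0 -1 80|tail -2
```

```text
t 26.55 tcp [ 0.33 -1.46 80.01] F [ 1.33 -1.48  6.92] 0.0036334138864584547
TURN [-0.    0.03  0.02] SHIFT [ 0.      0.0005 -0.0003] | 0.0 0.001
```

apply_moves(steps=[0,0,0,0.001,0,0,1,0,0,0,0.0015,0,0,1,0,0,0,0.0015,0,0,1])

```text
time_s: 26.85
tool_pos: [0.5755, -0.0251, 0.1392]
tcp_rot: [-0.397, -0.304, 0.687, -0.527]
contact_force: [-1.7, 6.1, 14.0]
grip_width: 0.003
```

```bash
python3 t4.py 0 -1 80|tail -2
```

```text
t 26.85 tcp [ 0.12 -1.22 79.83] F [ 2.32 -3.16 14.87] 0.0026162827964205833
TURN [-0.01 -0.01 -0.04] SHIFT [-0.0002  0.0002 -0.0001] | 0.0 0.0
```

apply_moves(steps=[0,0,0,0.001,0,0,1,0,0,0,0.002,0,0,1,0,0,0,0.002,0,0,1])

```text
time_s: 27.15
tool_pos: [0.5759, -0.0249, 0.1388]
tcp_rot: [-0.398, -0.304, 0.686, -0.528]
contact_force: [-2.8, 11.0, 23.6]
grip_width: 0.005
```

```bash
python3 t4.py 0 -1 80|tail -2
```

```text
t 27.15 tcp [-0.26 -0.84 79.63] F [ 3.25 -5.51 25.41] 0.0047925902822352475
TURN [-0.01 -0.08 -0.13] SHIFT [-0.0004 -0.0002  0.0003] | 0.2 0.0
```

apply_moves(steps=[0,0,0,-0.02,0,0,1,0,0,0,-0.025,-0.02,0.003,1,0,0,0,-0.025,-0.042,0.006,1,0,0,0,-0.015,-0.042,0.006,1,0,0,0,-0.005,-0.042,0.006,1])

```text
time_s: 27.65
tool_pos: [0.5336, -0.0192, 0.1426]
tcp_rot: [-0.396, -0.304, 0.687, -0.527]
contact_force: [0.7, -0.7, -0.5]
grip_width: 0.01
```

apply_moves(steps=[0,0,0,0,0,0,1,0,0,0,0,0,0,1])

```text
time_s: 27.85
tool_pos: [0.5336, -0.0198, 0.1424]
tcp_rot: [-0.396, -0.304, 0.688, -0.527]
contact_force: [-0.1, 0.4, -1.4]
grip_width: 0.008
```

```bash
python3 t4.py 5 -43 33|tail -2
```

```text
t 27.85 tcp [  6.69 -43.04  79.75] F [-1.05 -0.19 -1.01] 0.008362969596902352
TURN [-0.04  0.11  0.09] SHIFT [ 0.0467  0.0001 -0.0018] | 0.2 0.047
```

apply_moves(steps=[0,0,0,0.01,0,0,1,0,0,0,0.022,0,0,1,0,0,0,0.034,0,-0.001,1,0,0,0,0.044,0,-0.001,1,0,0,0,0.044,0,-0.001,1])

```text
time_s: 28.35
tool_pos: [0.5262, -0.0407, 0.1032]
tcp_rot: [-0.395, -0.304, 0.689, -0.526]
contact_force: [-0.6, -0.1, -0.5]
grip_width: 0.006
```

apply_moves(steps=[0,0,0,0.003,0,0,1,0,0,0,0.003,0,0,1])

```text
time_s: 28.55
tool_pos: [0.5273, -0.041, 0.1017]
tcp_rot: [-0.396, -0.304, 0.688, -0.527]
contact_force: [-0.3, -0.2, 0.2]
grip_width: 0.005
```

```bash
python3 t4.py 5 -43 28|tail -2
```

```text
t 28.55 tcp [  5.49 -43.7   33.47] F [ 0.31 -0.2   0.01] 0.004687300810863889
TURN [-0.    0.07  0.06] SHIFT [ 0.0055  0.0007 -0.0005] | 0.1 0.006
```

apply_moves(steps=[0,0,0,0.002,0,0,1,0,0,0,0.003,0,0,1,0,0,0,0.003,0,0,1])

```text
time_s: 28.85
tool_pos: [0.5268, -0.0424, 0.0992]
tcp_rot: [-0.396, -0.304, 0.688, -0.527]
contact_force: [-0.2, 0.4, -0.2]
grip_width: 0.005
```

```bash
python3 t4.py 5 -43 28|tail -2
```

```text
t 28.85 tcp [  5.54 -43.78  30.58] F [-0.35 -0.33 -0.  ] 0.004631162945617482
TURN [-0.    0.07  0.07] SHIFT [ 0.0026  0.0008 -0.0005] | 0.1 0.003
```

apply_moves(steps=[0,0,0,0.001,0,0,1,0,0,0,0.002,0,0,1,0,0,0,0.002,0,0,1])

```text
time_s: 29.15
tool_pos: [0.5265, -0.0434, 0.0974]
tcp_rot: [-0.396, -0.304, 0.688, -0.527]
contact_force: [-0.2, -0.2, 0.4]
grip_width: 0.002
```

```bash
python3 t4.py 5 -43 28|tail -2
```

```text
t 29.15 tcp [  5.54 -43.79  28.45] F [ 0.44 -0.14  0.2 ] 0.001828499722268574
TURN [-0.    0.07  0.07] SHIFT [ 0.0004  0.0008 -0.0005] | 0.1 0.001
```

apply_moves(steps=[0,0,0,0.001,0,0,1,0,0,0,0.001,0,0,1])

```text
time_s: 29.35
tool_pos: [0.5266, -0.0434, 0.0973]
tcp_rot: [-0.396, -0.304, 0.687, -0.527]
contact_force: [-1.6, 2.8, 6.5]
grip_width: 0.003
```

```bash
python3 t4.py 5 -43 28|tail -2
```

```text
t 29.35 tcp [  5.47 -43.73  28.32] F [ 1.22 -2.3   6.74] 0.002733243528189196
TURN [-0.    0.06  0.05] SHIFT [ 0.0003  0.0007 -0.0005] | 0.1 0.001
```

apply_moves(steps=[0,0,0,-0.02,0,0,1,0,0,0,-0.06,0,0,1,0,0,0,-0.1,-0.02,-0.02,1,0,0,0,-0.12,-0.05,-0.06,1,0,0,0,-0.12,-0.07,-0.1,1])

```text
time_s: 29.85
tool_pos: [0.498, 0.1185, 0.1524]
tcp_rot: [-0.399, -0.304, 0.686, -0.527]
contact_force: [1.2, 0.5, -1.1]
grip_width: 0.003
```

apply_moves(steps=[0,0,0,0,0,0,1,0,0,0,0,0,0,1])

```text
time_s: 30.05
tool_pos: [0.4964, 0.1169, 0.15]
tcp_rot: [-0.395, -0.305, 0.687, -0.528]
contact_force: [-0.5, -0.2, 0.2]
grip_width: 0.004
```

```bash
python3 t4.py 0 0 80|tail -2; python3 -c "
from h import *
pic('side','s22',s=1.5);pic('top','t22',s=1.5)"
```

```text
t 30.05 tcp [ -95.5  -114.33  147.47] F [ 0.36 -0.4   0.06] 0.0038003970966441576
TURN [0.17 0.12 0.04] SHIFT [0.0676 0.1141 0.0957] | 0.2 0.164
```

View pics/s22.png

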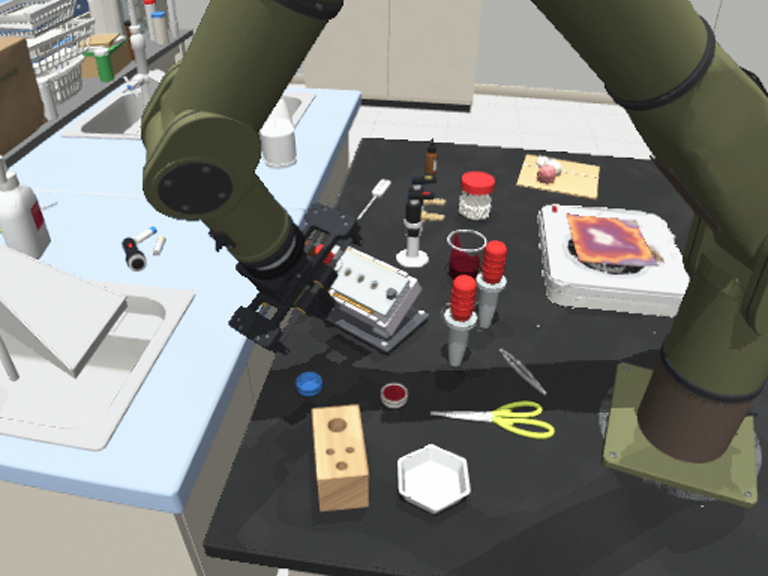

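View pics/t22.png

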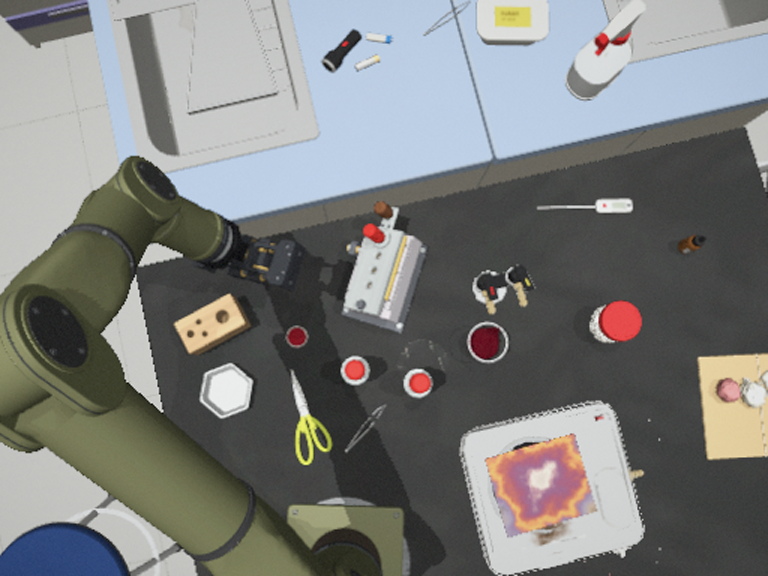

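```bash
python3 -c "
from h import *
print(arm.finish_job()); print(arm.state()['time_s'])"
```

```text
the job is handed in; nothing more can be done
None
the job is handed in; nothing more can be done
```

I swung the gate plate over by its knob until it rested on the plunger. Then I took the smallest red-handled pin from its block and drove it through the gate and brass plates into the base. I handed the job in at about 30 s.

- **Gate:** about 3 N showed at the knob as the plate bore on the plunger. When I let go it sprang back to about 0.035 rad.
- **Pin:** side forces stayed at about 4 N or less through the gate, the brass plate and into the base. They rose to about 9 N as the collar seated under roughly 25 N, well below the 80 N rim limit.
- **Collar seating:** the handle end stands 51.7 mm above the gate plate by touch, against 52 mm when fully home. Pressing the handle end with 25 N moved it only about 0.4 mm, so I take it as seated.
- **Bystanders:** in the last pictures the wax cup and the red wax cap are at the same pixels as at the start, and so is the blue cap in the side view; in the top view the gripper hid it. The gripper was clear of everything.

**Disagreement:** the mould height I measured from the cameras was 5 to 6 mm lower than the arm found by touch. By the camera height, the pin's stopping point looked about 5 mm short of home. The touch comparison settled that, because both readings come from the arm. How closely the brass plate lines up was only judged from the pin going home, not measured.

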